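Lock the hold-down bar of a cassette wash rack with its spring cotter

ROBOT

A 7-joint arm with a two-finger parallel gripper is mounted at the origin on a cart in front of the work surface, level with it; the furniture and walls round the work are solid. World frame = base frame: x ahead of the robot, y to its left, z up, the work surface at z = 0. Lengths are in m, angles in rad, forces in N, time in s.
With the tool pointing down it reaches from about 0.35 to 0.9 m from the base axis. Payload 8.1 kg.
Tool frame: the origin (TCP) lies at the centre of the arm's flange, where the gripper is bolted on; the fingertips stand 178 mm ahead of it and the grasp point (between the pads) lies 159 mm ahead of it; z points along the fingers, y is the direction in which the jaws open and shut (so a half turn about z gives the same grasp; the last joint's range is limited). The gripper opens to 92 mm and grips with 3 to 60 N. Pads are 19 mm wide; open, the fingers measure 130 mm over their backs; the gripper's body (75 mm by 190 mm) begins 47 mm behind the grasp point.
Start: joints at [0.997, 0.434, 0.025, 1.573, -0.012, 1.134, -0.075], TCP at [0.283, -0.557, 0.405] pointing down, gripper open.
Joint ranges: [-2.62, 2.62], [-0.44, 2.09], [-1.27, 1.32], [0.08, 2.57], [-1.32, 4.46], [0.12, 2], [-2.74, 2.74]. Speed limits (rad/s): [2.22, 2.22, 3.01, 3.01, 3.14, 3.14, 3.14].

INTERFACE

Orientations are given as a rotation vector (axis times angle).
In Python, from cell import arm, get_image, camera_model gives the robot as it stands. The module is installed in compiled form; this text tells all that it offers.
- The arm moves only by the shell command python3 -m pendant 'ROWS' [FORCE]. ROWS is JSON, a list that holds one entry, the list of rows, each a list of 7 numbers: the shift along the tool's x, y, z in mm, then the turn, a rotation vector about the tool's x, y, z in rad, then the closure, from -1 (fully open) to 1 (shut). In form: [[[x, y, z, rx, ry, rz, hand], ...]]. A call has 1 to 20 rows; each row is the pose to reach, as a shift and turn from the pose commanded when the call began, along the tool's axes at that moment; what a row does not reach only later rows make up. A row lasts 1/8 s, in which the tool goes at most 62.5 mm and 10.7 degrees, less where a joint would pass 70% of its speed; a pose out of reach is approached as far as the arm can. A call with a gripper value outside its range is refused whole. The fingers move at their own pace and stop on an object; FORCE is the grip in N (left out, the last holds). Time passes only in rows, so rows that repeat a pose let the fingers close. It gives the time, the measured TCP pose, the force and the opening at its end, in the units of the state.
- arm.observe(): the state, without advancing time (a new reading comes with each control period).
- get_image(name): name is "scene" or "top" or "wrist"; returns the picture (400x640x3 uint8, red, green, blue); there is no depth.
- camera_model(name): a dict with "fx", "fy", "cx", "cy" (pixels), "position" and "orientation" of the camera in the world; the wrist camera has in their place "T_tool_cam" (4x4, takes a point from camera to tool coordinates, whose origin is the TCP and whose axes are the flange's). Camera axes: x right, y down, z forward; pixel columns grow to the right and rows downward; lengths in m; the calibration is good to about 2 mm. The wrist camera is an equidistant fisheye: a pixel r from the principal point sees the ray r / f radians off the axis. A picture is of the moment at which its call begins: read the wrist's pose just before it. camera_model takes no time and is no camera call.
- arm.sign_off(): hands the job in, once; it reports no verdict.
The state is a dict: "clock": time; "joints": joint angles; "dq": joint speeds; "joint_efforts": joint torques, N m; "position": TCP position; "ee_rot": TCP orientation; "force": force on the tool from outside, world axes, zero at the start; "ft_torque": the same for the moment, N m; "width": opening from 0.0 (shut) to 1.0 (fully open).
Only numpy, scipy, OpenCV 4.12 (cv2) and the standard library are available. Lean on these libraries where they do the work, as an engineer would, in place of code of your own. Each camera call takes 0.05 s, during which the arm holds its last target.

TASK

Lock the bar over the instrument cassettes: push the lock pin fully home through the fork, then take the spring cotter from the small stand and push its straight leg down through the cross hole of the pin until the bow snaps over the pin. Use no more force than the spring needs, since a hard shove bends the wire, and leave the cotter standing upright in the pin.

Things in the scene. Friction and masses are not known exactly. Their poses are not given: they have to be found in the camera images.
- rack: Stainless wash rack 264 x 148 mm, fixed; two stacked cassettes under a hold-down bar along the rack's x. Origin: centre of underside; z up, x from the fork end (towards the robot) to the hinge end. Fork at x = -112 mm: two cheeks 28 mm wide, outer faces at y = +-11.5 mm, rounded tops at 84 mm. Cassettes: top at 58 mm, from x = -86 mm on; bar top 77 mm.
- pin (a joint): Slide of the lock pin (16 mm thick) along the rack's -y, m: 0 = drawn out, 0.024 = fully home (head against the +y cheek). Starts at 0 to 0.008; 3 N of friction. It also turns in its bore (0.02 N m of friction, stops at 1.2 rad) and was left turned by an unmeasured 0.6 to 1.0 rad, the hole's upper mouth leaning towards the rack's -x.
- pin_head (a point): Centre of the outer face of the pin's round head (22 mm across, 8 mm thick) on the pin's axis, 70 mm above the worktop, on the rack's +y side of the fork. Push it towards the rack's -y. Axes as the rack's.
- pin_hole (a point): Centre of the pin's 5 mm cross hole, on the pin's axis, 70 mm up; axes as the rack's, however the pin is turned. With the pin home it lies 8.5 mm outside the -y cheek (before that, hidden in it). The leaning upper mouth is 4.5 to 6.7 mm to the -x side of this point, 6.6 to 4.3 mm above it. The leg passes only with the hole upright: its tip, sunk in the mouth, can draw the pin round.
- stand: Steel block 72 x 30 x 30 mm, fixed, with three 5 mm holes 22 mm deep in a row along its x; origin at the centre of its underside. The cotter's leg stands loosely in the middle hole, leaning up to 5 degrees; a small spare pin, top 43 mm above the worktop, stands in the hole at x = +26 mm and stays.
- clip: Spring cotter (R-clip) of 4 mm wire, 94 mm long, upright, leg down. Origin: tip of the straight leg; z up the leg to the coil, x from leg to bow, y = coil axis. Leg straight to z = 64 mm; the bow's flared tip reaches x = 15.5 mm at z = 26 mm; its throat (z = 32 mm) snaps past the pin, which then sits at z = 41 mm. Bow on either side of the pin. Takes under 10 N along the leg.
- clip_coil (a point): Centre of the clip's coil, the place to grip: 20 mm across, 10 mm thick along the clip's y, at x = 5 mm, z = 84 mm of the clip; axes as the clip's.
- clip_seat (a point): Point on the leg's axis 41 mm above its tip, where the pin's axis lies when the bow has snapped over; axes as the clip's.
- clip_bow (a joint): Opening of the sprung bow about the coil, rad: 0 = relaxed (closed), about 0.05 when the throat rides over the pin.

How it is judged:
On the way, in this order (a step that is already met when the one before it is completed fails the run):
1. the lock pin is fully home in the fork (value of joint pin above 0.0225 m), for 0.2 s.
2. the cotter's leg is through the cross hole and its bow has snapped over the pin (distance between clip_seat and pin_hole below 0.005 m and value of joint clip_bow below 0.025 rad), for 0.2 s.
At the end, for the whole second after the job is handed in: The pin is home within 1.5 mm, the cotter's leg runs through the cross hole with its seat point within 5 mm of the hole's centre, the bow is closed over the pin (under 0.025 rad), and the cotter is at rest within 20 degrees of upright (all of step 2 and value of joint pin above 0.0225 m and angle between clip's own z axis and vertical below 0.35 rad and linear speed of clip below 0.02 m/s); the robot touches nothing.
It fails at once if the cotter is pressed on the pin or the rack with more than 35 N, which bends its wire (contact force between clip and pin above 35 N or contact force between clip and rack above 35 N).
It also fails if it takes over 64 s, if anything falls off the work surface, if the arm or the gripper's body presses on something with over 40 N, if the wrist force passes 120 N, or if a joint passes its speed limit or range.

## Working session

There is one attempt and no reset: what is moved stays moved. The work goes in short steps, Python scripts to look and compute and a shell command to move; the robot and the scene stay as the last step left them, time stands still between calls to the robot, and variables do not carry over. Pictures are saved under pics/ and viewed, and the job is handed in when it is done.

```bash
mkdir -p pics; ls
cat > h.py <<'E'
import numpy as np, cv2
from scipy.spatial.transform import Rotation as R
from cell import arm,get_image,camera_model
def save(im,name,crop=None,s=1):
    im=im[:,:,::-1]
    if crop: im=im[crop[1]:crop[3],crop[0]:crop[2]]
    if s!=1: im=cv2.resize(im,None,fx=s,fy=s,interpolation=cv2.INTER_CUBIC)
    cv2.imwrite('pics/'+name,im)
E
python3 - <<'E'
from h import *
s=arm.observe()
for k,v in s.items(): print(k,np.round(v,4))
for n in ['scene','top','wrist']:
    im=get_image(n); save(im,n+'0.png'); np.save(n+'0.npy',im); print(n,camera_model(n))
E
```

```text
pics
clock 0.0
joints [ 0.9974  0.4353  0.025   1.5741 -0.0116  1.134  -0.0751]
dq [ 0.0004  0.0005 -0.0015  0.0008 -0.0015  0.0014  0.0003]
joint_efforts [ 4.00000e-04 -6.67846e+01  9.85100e-01 -3.14465e+01 -6.05000e-02
  4.28000e-02  1.00000e-04]
position [ 0.2834 -0.5568  0.4039]
ee_rot [-3.0535e+00 -7.3220e-01  8.0000e-04]
force [ 0.1721  0.136  -0.2261]
ft_torque [-0.0145 -0.0304  0.0264]
width 1.0008
scene {'fx': 453.0819823092237, 'fy': 453.0819823092237, 'cx': 318.47734377812293, 'cy': 197.9765055665663, 'position': array([ 0.23393921, -0.46384556,  0.69179985]), 'orientation': array([-2.28520865,  0.62121416, -0.23657162])}
top {'fx': 456.8974105929786, 'fy': 456.8974105929786, 'cx': 321.5660838029419, 'cy': 192.4749675446277, 'position': array([0.44401661, 0.07690952, 0.95289447]), 'orientation': array([-2.16983729,  2.17512225, -0.10061759])}
wrist {'fx': 309.70691628693146, 'fy': 309.70691628693146, 'cx': 321.4450905797939, 'cy': 200.1625156967975, 'T_tool_cam': array([[-2.72976394e-04, -9.65204126e-01, -2.61497458e-01,
         6.94941918e-02],
       [ 9.99999843e-01, -3.91339483e-04,  4.00562717e-04,
        -2.99001276e-04],
       [-4.88959068e-04, -2.61497308e-01,  9.65204081e-01,
         2.02783851e-02],
       [ 0.00000000e+00,  0.00000000e+00,  0.00000000e+00,
         1.00000000e+00]])}
```

View pics/scene0.png

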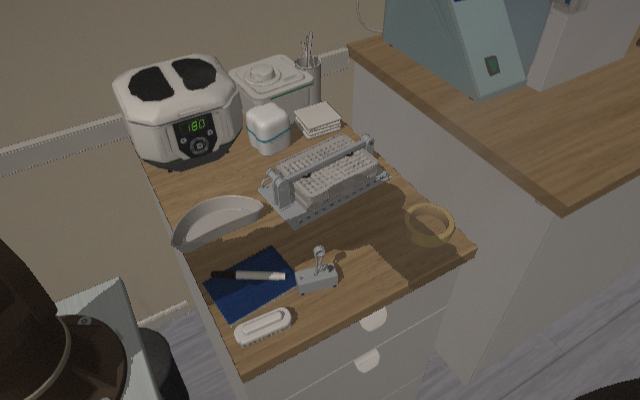

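View pics/top0.png

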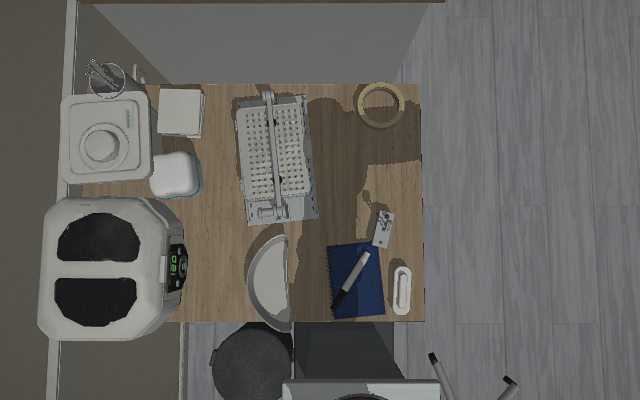

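View pics/wrist0.png

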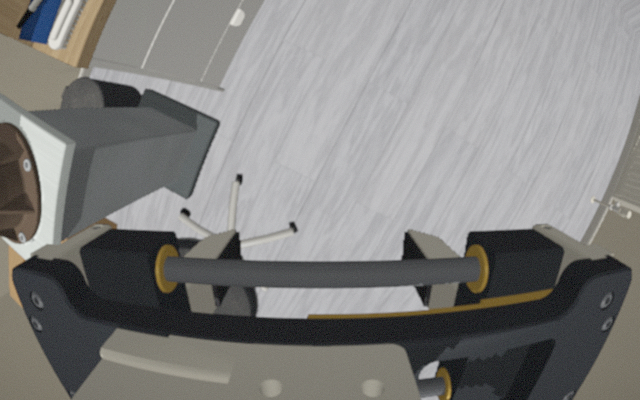

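The rack sits at about (277,155) in the top view with its fork end at (270,212). The stand with the clip is at about (383,228). I'll enlarge both.

Run:
```python
from h import *
t=np.load('top0.npy'); s=np.load('scene0.npy')
save(t,'t_rack.png',(225,80,330,230),4)
save(t,'t_stand.png',(340,180,420,260),7)
save(s,'s_rack.png',(250,120,400,235),5)
save(s,'s_stand.png',(280,235,350,305),8)
```

```text
(no output)
```

View pics/t_rack.png

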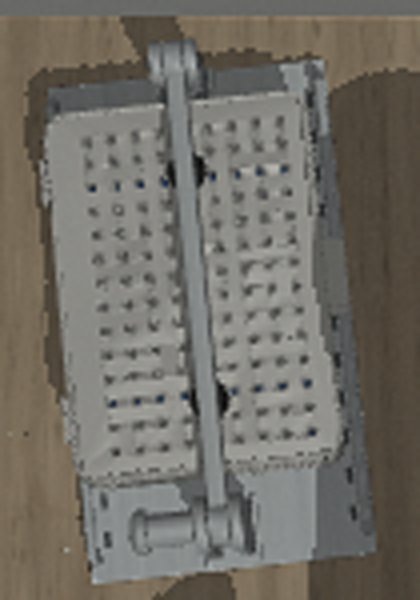

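View pics/t_stand.png

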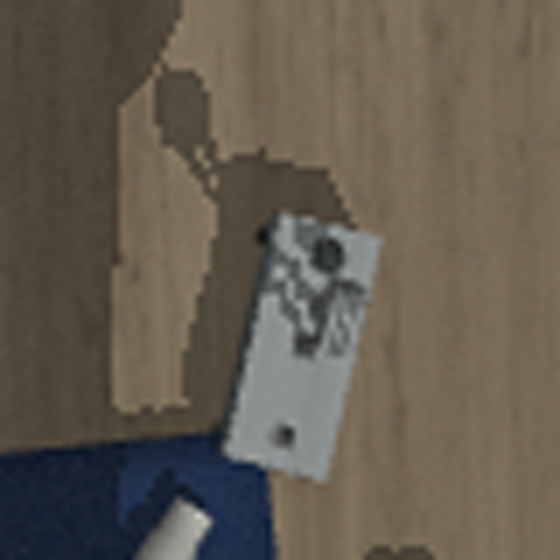

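View pics/s_rack.png

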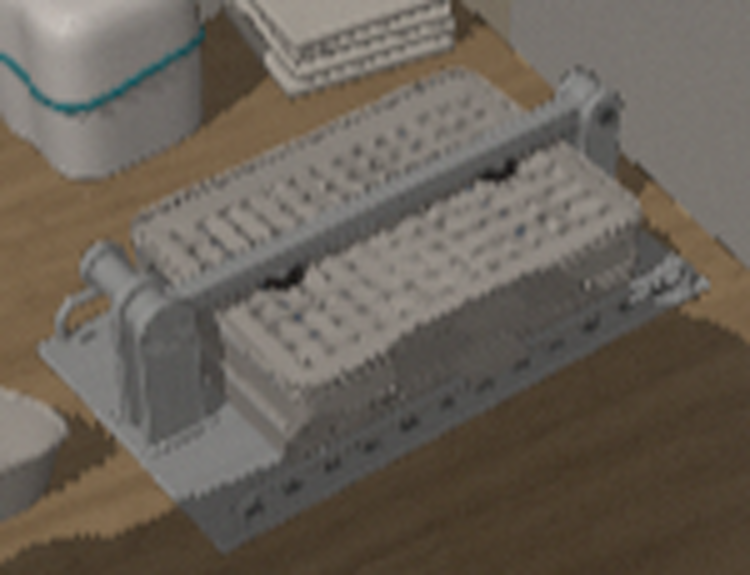

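View pics/s_stand.png

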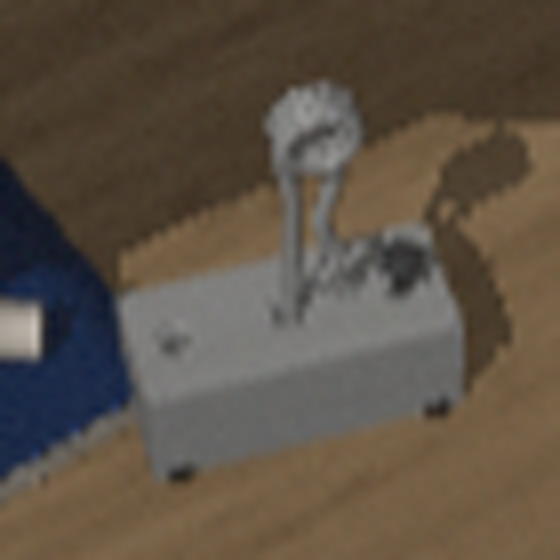

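```bash
cat >> h.py <<'E'
def back(cam,u,v,z):
    c=camera_model(cam); M=R.from_rotvec(c['orientation']).as_matrix()
    d=M@np.array([(u-c['cx'])/c['fx'],(v-c['cy'])/c['fy'],1]); p=c['position']
    return p+d*(z-p[2])/d[2]
def proj(cam,P):
    c=camera_model(cam); M=R.from_rotvec(c['orientation']).as_matrix()
    q=M.T@(np.asarray(P)-c['position']); return np.array([c['cx']+c['fx']*q[0]/q[2],c['cy']+c['fy']*q[1]/q[2]])
def un(u,o,s): return (u+.5)/s-.5+o
E
python3 - <<'E'
from h import *
for n,(u,v) in dict(bl=(92,582),br=(372,550),tr=(325,60),tl=(50,85)).items():
    for z in (0.002,0.01): print(n,z,np.round(back('top',un(u,225,4),un(v,80,4),z)*1000,1))
for n,(u,v) in dict(headL=(133,533),cheekR=(253,528)).items(): print(n,np.round(back('top',un(u,225,4),un(v,80,4),.07)*1000,1))
for n,(u,v) in dict(tl=(280,212),tr=(383,237),br=(325,482),bl=(222,458),hole=(284,435),spare=(328,252)).items():
    print(n,np.round(back('top',un(u,340,7),un(v,180,7),.043 if n=='spare' else .03)*1000,1))
for n,(u,v) in dict(l=(120,295),fl=(140,403),fr=(465,317),br=(430,228),hole=(174,341),spare=(405,262),clip=(290,312)).items():
    print('s',n,np.round(back('scene',un(u,280,8),un(v,235,8),.043 if n=='spare' else .03)*1000,1))
for n,(u,v) in dict(bl=(42,352),fl=(222,552),fr=(708,285)).items():
    print('s',n,np.round(back('scene',un(u,250,5),un(v,120,5),.002)*1000,1))
E
```

```text
bl 0.002 [466. 232.   2.]
bl 0.01 [465.8 230.7  10. ]
br 0.002 [482.3  86.6   2. ]
br 0.01 [481.9  86.5  10. ]
tr 0.002 [743.5 111.2   2. ]
tr 0.01 [741. 111.  10.]
tl 0.002 [730.3 257.8   2. ]
tl 0.01 [727.9 256.2  10. ]
headL [488.  201.4  70. ]
cheekR [490.3 143.4  70. ]
tl [495.5 -38.9  30. ]
tr [488.2 -68.6  30. ]
br [418.1 -50.7  30. ]
bl [425.  -21.3  30. ]
hole [431.5 -39.2  30. ]
spare [483.4 -50.8  43. ]
s l [427.6 -23.4  30. ]
s fl [417.9 -50.9  30. ]
s fr [490.4 -67.6  30. ]
s br [496.4 -42.9  30. ]
s hole [432.  -40.4  30. ]
s spare [481.8 -56.2  43. ]
s clip [457.8 -46.7  30. ]
s bl [468.7 229.3   2. ]
s fl [482.4  85.7   2. ]
s fr [745.  114.1   2. ]
```

```bash
cat >> h.py <<'E'
yaw=np.arctan2(.0993,.995)
ex=np.array([np.cos(yaw),np.sin(yaw),0]); ey=np.array([-np.sin(yaw),np.cos(yaw),0]); ez=np.array([0,0,1.])
def toolR(psi,tilt=0,axis=None):
    "tool x along heading psi, z down; then tilt about world axis"
    x=np.array([np.cos(psi),np.sin(psi),0]); z=-ez; M=np.stack([x,np.cross(z,x),z],1)
    return R.from_rotvec(np.array(axis)*tilt).as_matrix()@M if tilt else M
def to(p,M):
    s=arm.observe(); M0=R.from_rotvec(s['ee_rot']).as_matrix()
    d=M0.T@(np.array(p)-s['position'])*1000; r=R.from_matrix(M0.T@M).as_rotvec()
    return np.round(d,1),np.round(r,4)
def st():
    s=arm.observe(); print('t',round(s['clock'],2),'pos',np.round(s['position']*1000,1),'R',np.round(R.from_rotvec(s['ee_rot']).as_matrix(),3).tolist(),'F',np.round(s['force'],1),'w',round(s['width'],3))
E
python3 - <<'E'
from h import *
st(); print(to([.40,-.055,.33],toolR(yaw)))
E
```

```text
t 0.15 pos [ 283.4 -556.9  404.1] R [[0.891, 0.454, -0.001], [0.454, -0.891, 0.001], [-0.0, -0.001, -1.0]] F [-0.5  0.5 -0.7] w 1.001
(array([ 331.6, -394.3,   74.6]), array([-1.200e-03,  3.000e-04,  3.712e-01]))
```

```bash
python3 -m pendant '[[[35,-42,0,0,0,0.04,-1],[70,-84,0,0,0,0.08,-1],[105,-126,0,0,0,0.12,-1],[140,-168,0,0,0,0.16,-1],[175,-210,0,0,0,0.2,-1],[210,-252,10,0,0,0.24,-1],[245,-294,30,0,0,0.28,-1],[280,-336,45,0,0,0.32,-1],[310,-370,60,0,0,0.35,-1],[325,-387,70,0,0,0.371,-1],[331.6,-394.3,74.6,-0.0012,0,0.371,-1],[331.6,-394.3,74.6,-0.0012,0,0.371,-1],[331.6,-394.3,74.6,-0.0012,0,0.371,-1]]]'
python3 - <<'E'
from h import *
st(); im=get_image('wrist'); np.save('w1.npy',im); save(im,'w1.png')
E
```

```text
clock: 1.78
position: [0.4001, -0.0563, 0.3304]
ee_rot: [3.136, 0.154, 0.001]
force: [0.8, -0.0, 0.9]
width: 1.002
t 1.77 pos [400.1 -56.3 330.4] R [[0.995, 0.098, 0.001], [0.098, -0.995, -0.002], [0.0, 0.002, -1.0]] F [ 0.8 -0.   0.9] w 1.002
```

View pics/w1.png

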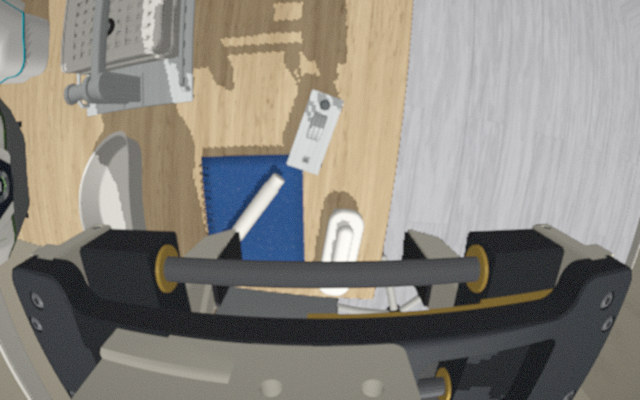

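```bash
cat >> h.py <<'E'
def wproj(P,s=None):
    s=s or arm.observe(); c=camera_model('wrist'); T=np.eye(4); T[:3,:3]=R.from_rotvec(s['ee_rot']).as_matrix(); T[:3,3]=s['position']
    q=np.linalg.inv(T@c['T_tool_cam'])@np.append(P,1); q=q[:3]; th=np.arctan2(np.hypot(q[0],q[1]),q[2]); a=np.arctan2(q[1],q[0])
    return np.array([c['cx']+c['fx']*th*np.cos(a),c['cy']+c['fy']*th*np.sin(a)])
def wray(u,v,s=None):
    s=s or arm.observe(); c=camera_model('wrist'); T=np.eye(4); T[:3,:3]=R.from_rotvec(s['ee_rot']).as_matrix(); T[:3,3]=s['position']; T=T@c['T_tool_cam']
    dx,dy=(u-c['cx'])/c['fx'],(v-c['cy'])/c['fy']; th=np.hypot(dx,dy); k=np.sin(th)/th if th>1e-9 else 1
    return T[:3,3],T[:3,:3]@np.array([dx*k,dy*k,np.cos(th)])
def wback(u,v,z,s=None):
    p,d=wray(u,v,s); return p+d*(z-p[2])/d[2]
E
python3 - <<'E'
from h import *
im=np.load('w1.npy'); save(im,'w1s.png',(275,80,355,185),7); save(im,'w1r.png',(50,40,210,130),5)
E
```

```text
(no output)
```

View pics/w1s.png

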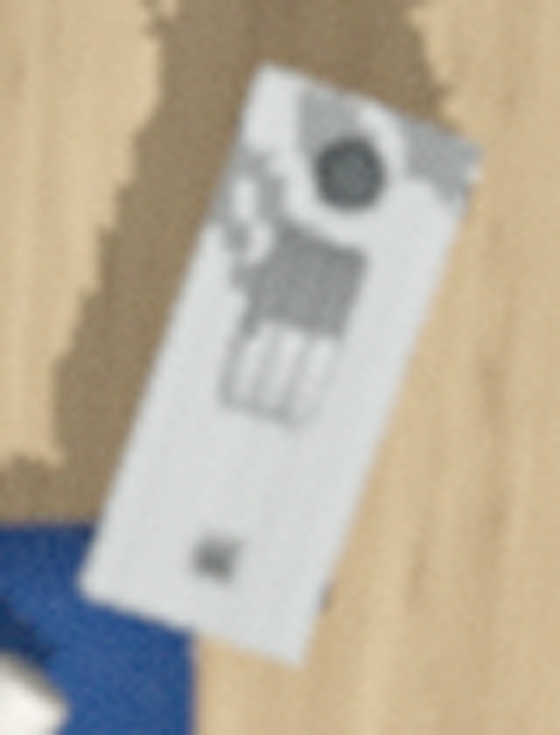

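View pics/w1r.png

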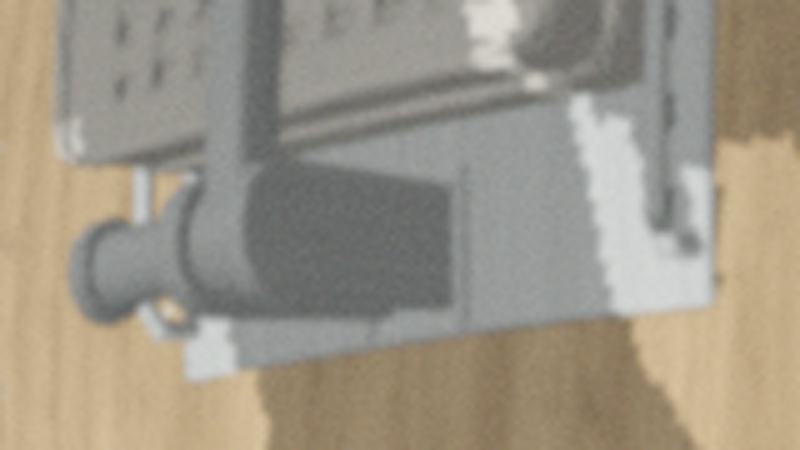

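Run:
```python
from h import *
im=np.load('w1.npy')
s=arm.observe()
def tri(rays):
    A=np.zeros((3,3));b=np.zeros(3)
    for p,d in rays:
        d=d/np.linalg.norm(d);P=np.eye(3)-np.outer(d,d);A+=P;b+=P@p
    return np.linalg.solve(A,b)
def cray(cam,u,v):
    c=camera_model(cam); return c['position'],R.from_rotvec(c['orientation']).as_matrix()@np.array([(u-c['cx'])/c['fx'],(v-c['cy'])/c['fy'],1])
w=(un(292,275,7),un(332,80,7)); sc=(un(315,280,8),un(128,235,8)) 
sc=(un(315,280,8),un(128,235,8))
c=tri([wray(*w),cray('scene',*sc)]); print('coil',np.round(c*1000,1), 'top proj',(proj('top',c)-[340,180])*7, wproj(c)-w, proj('scene',c)-sc)
for n,(u,v) in dict(spare=(350,172),hole=(215,557),tl=(263,62),br=(300,668),tr=(483,150),bl=(78,595)).items(): print(n,np.round(wback(un(u,275,7),un(v,80,7),.043 if n=='spare' else .03)*1000,1))
for n,(u,v,z) in dict(bl=(185,382,.002),br=(713,303,.002),head_c=(85,270,.07)).items(): print(n,np.round(wback(un(u,50,5),un(v,40,5),z)*1000,1))
print(to([.492,.255,.330],toolR(yaw)))
```

```text
coil [463.7 -47.5  92.2] top proj [339.29125845 314.19876399] [ 0.81863816 -1.08677612] [-0.5685036  -0.01477762]
spare [481.8 -51.5  43. ]
hole [431. -39.  30.]
tl [495.6 -39.2  30. ]
br [417.4 -51.4  30. ]
tr [487.1 -68.2  30. ]
bl [424.4 -21.6  30. ]
bl [464.1 236.    2. ]
br [480.3  85.7   2. ]
head_c [488.7 204.5  70. ]
(array([ 121.9, -300.8,   -0. ]), array([ 0.0016, -0.0006, -0.0014]))
```

```bash
python3 -m pendant '[[[20,-50,0,0,0,0,0],[40,-100,0,0,0,0,1],[61,-150,0,0,0,0,1],[81,-200,0,0,0,0,1],[101,-250,0,0,0,0,1],[116,-285,0,0,0,0,1],[121.9,-300.8,0,0.0016,0,0,1],[121.9,-300.8,30,0.0016,0,0,1],[121.9,-300.8,60,0.0016,0,0,1],[121.9,-300.8,80,0.0016,0,0,1],[121.9,-300.8,90,0.0016,0,0,1],[121.9,-300.8,90,0.0016,0,0,1]]]' 20
python3 - <<'E'
from h import *
st(); im=get_image('wrist'); np.save('w2.npy',im); save(im,'w2.png')
im=get_image('top'); save(im,'t2.png',(225,130,345,230),5)
im=get_image('scene'); save(im,'s2.png',(220,60,380,235),4)
E
```

```text
clock: 3.32
position: [0.4917, 0.2552, 0.2396]
ee_rot: [3.137, 0.155, -0.001]
force: [-0.0, -1.0, 0.4]
width: 0.006
t 3.33 pos [491.7 255.2 239.6] R [[0.995, 0.099, -0.0], [0.099, -0.995, -0.0], [-0.001, 0.0, -1.0]] F [-0.  -1.   0.4] w 0.006
```

View pics/w2.png

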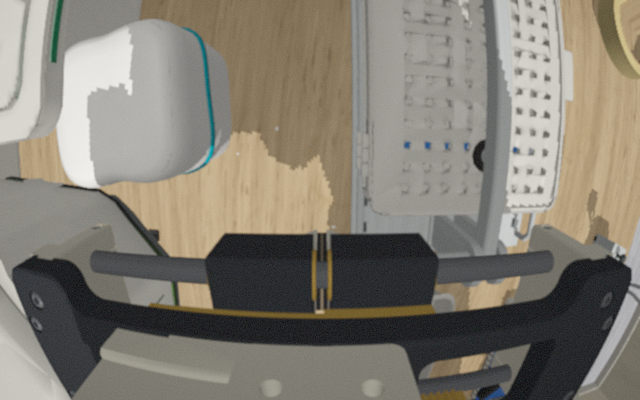

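View pics/s2.png

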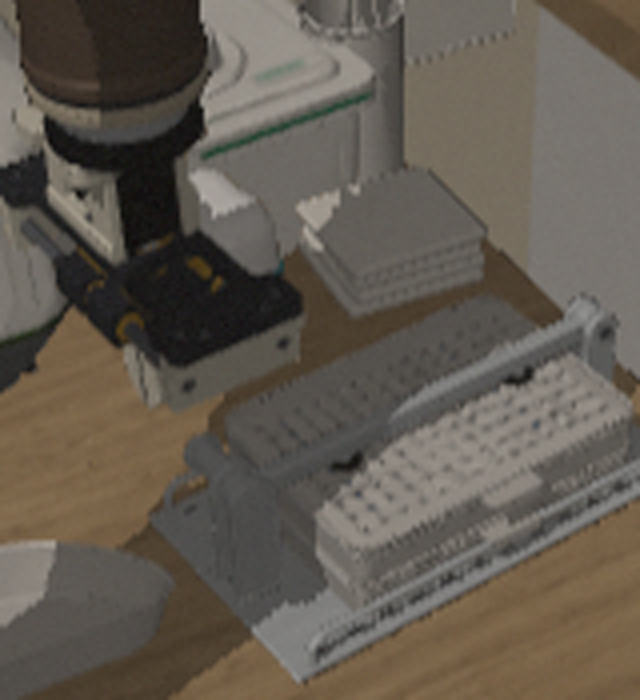

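```bash
python3 -m pendant '[[[-5,10,0,0,0,0,1],[-6,20,0,0,0,0,1],[-6,26,0,0,0,0,1],[-6,31,0,0,0,0,1],[-6,36,0,0,0,0,1],[-6,40,0,0,0,0,1],[-6,44,0,0,0,0,1],[-6,44,0,0,0,0,1]]]'
python3 - <<'E'
from h import *
st(); im=get_image('top'); save(im,'t3.png',(225,130,345,230),5)
im=get_image('scene'); save(im,'s3.png',(220,60,380,235),4)
E
```

```text
clock: 4.47
position: [0.4901, 0.2116, 0.2398]
ee_rot: [-3.137, -0.156, -0.0]
force: [0.2, 2.0, -0.2]
width: 0.002
t 4.47 pos [490.1 211.6 239.8] R [[0.995, 0.099, 0.0], [0.099, -0.995, 0.0], [0.0, -0.0, -1.0]] F [ 0.2  2.  -0.2] w 0.002
```

View pics/s3.png

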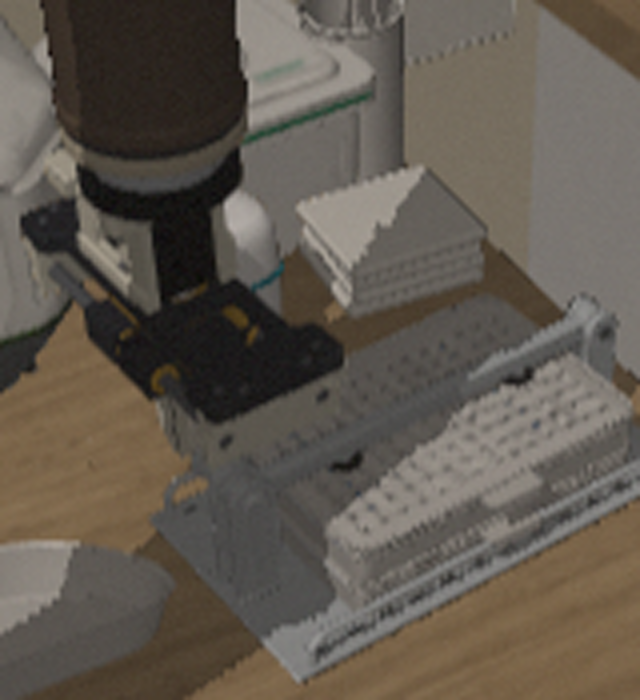

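```bash
python3 -m pendant '[[[0,3,0,0,0,0,1],[0,6,0,0,0,0,1],[0,8,0,0,0,0,1],[0,8,0,0,0,0,1]]]' 
python3 -m pendant '[[[0,3,0,0,0,0,1],[0,5,0,0,0,0,1],[0,5,0,0,0,0,1]]]'
```

```text
clock: 5.08
position: [0.4909, 0.2035, 0.2398]
ee_rot: [-3.138, -0.156, -0.001]
force: [1.5, 1.8, -1.0]
width: 0.006
clock: 5.45
position: [0.4914, 0.1985, 0.2398]
ee_rot: [-3.138, -0.156, -0.0]
force: [1.3, 1.4, 1.2]
width: 0.006
```

```bash
python3 -m pendant '[[[0,2,0,0,0,0,1],[0,4,0,0,0,0,1],[0,4,0,0,0,0,1]]]' 
python3 -m pendant '[[[0,1,0,0,0,0,1],[0,2,0,0,0,0,1],[0,2,0,0,0,0,1]]]'
python3 - <<'E'
from h import *
im=get_image('top'); save(im,'t4.png',(225,130,345,230),5)
im=get_image('scene'); save(im,'s4.png',(240,130,330,220),7)
E
```

```text
clock: 5.82
position: [0.4917, 0.195, 0.2398]
ee_rot: [-3.137, -0.157, -0.001]
force: [0.5, 3.7, -0.3]
width: 0.005
clock: 6.2
position: [0.4917, 0.1945, 0.2399]
ee_rot: [-3.135, -0.159, -0.001]
force: [0.6, 10.3, -1.7]
width: 0.004
```

View pics/s4.png

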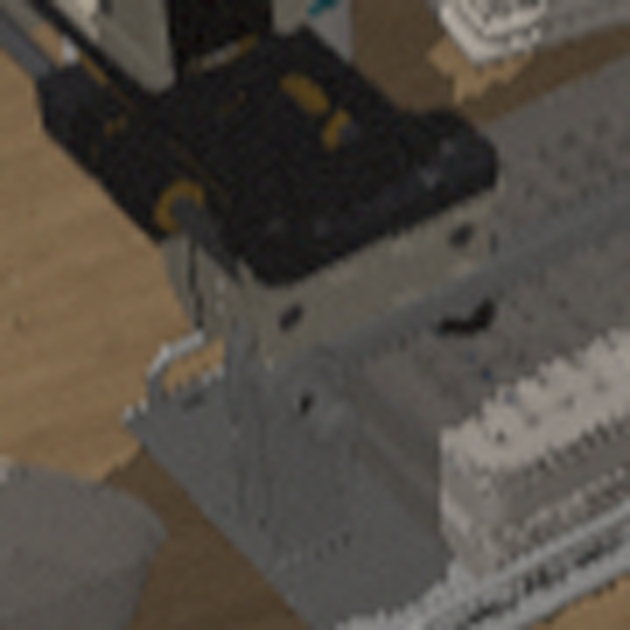

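View pics/t4.png

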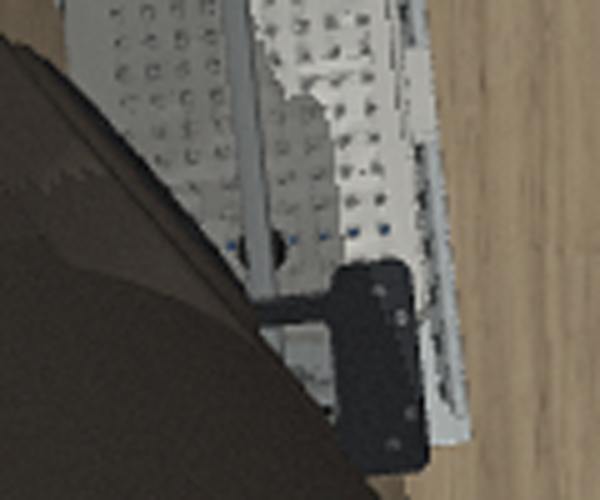

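```bash
python3 -m pendant '[[[0,-8,0,0,0,0,1],[0,-25,0,0,0,0,1],[0,-25,-20,0,0,0,1],[0,-10,-60,0,0,0,1],[-40,20,-60,0,0,0,1],[-80,45,-40,0,0,0,1],[-100,55,-25,0,0,0,1],[-100,55,-20,0,0,0,1],[-100,55,-20,0,0,0,1]]]'
python3 - <<'E'
from h import *
st(); im=get_image('wrist'); np.save('w5.npy',im); save(im,'w5.png')
for z in (.07,): print(wproj([.496,.141,z]))
im=get_image('scene');np.save('s5.npy',im); save(im,'s5.png',(240,130,330,220),7)
E
```

```text
clock: 7.42
position: [0.3987, 0.1291, 0.2599]
ee_rot: [-3.137, -0.157, -0.001]
force: [0.2, -0.0, 0.1]
width: 0.005
t 7.42 pos [398.7 129.1 259.9] R [[0.995, 0.1, 0.001], [0.1, -0.995, 0.001], [0.001, -0.001, -1.0]] F [ 0.2 -0.   0.1] w 0.005
[317.94632563  67.56202005]
```

View pics/w5.png

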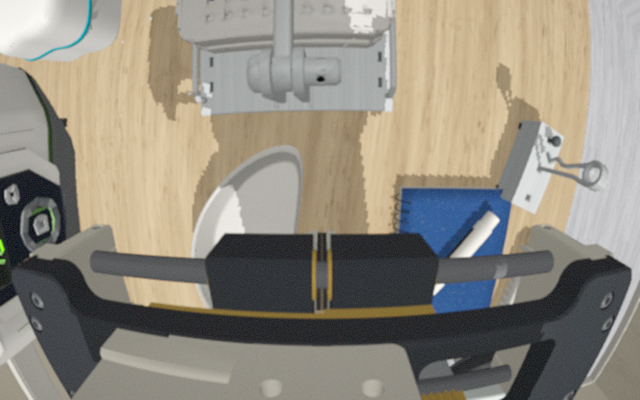

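View pics/s5.png

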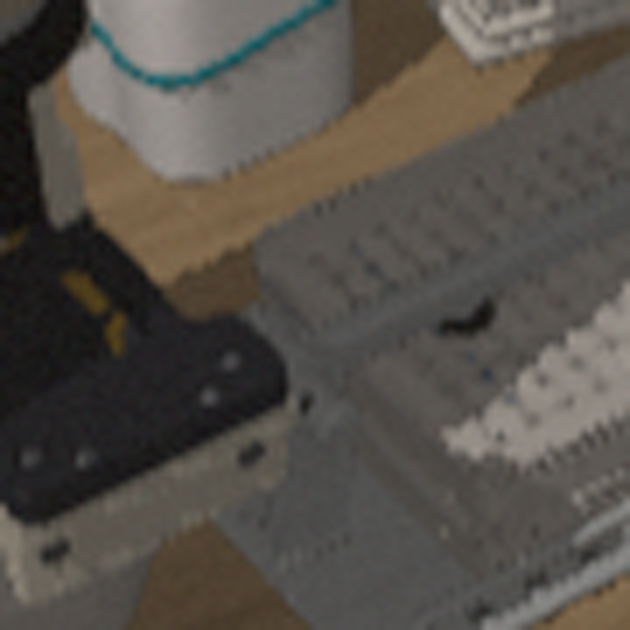

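Run:
```python
from h import *
save(np.load('w5.npy'),'w5z.png',(240,45,350,100),7)
```

```text
(no output)
```

View pics/w5z.png

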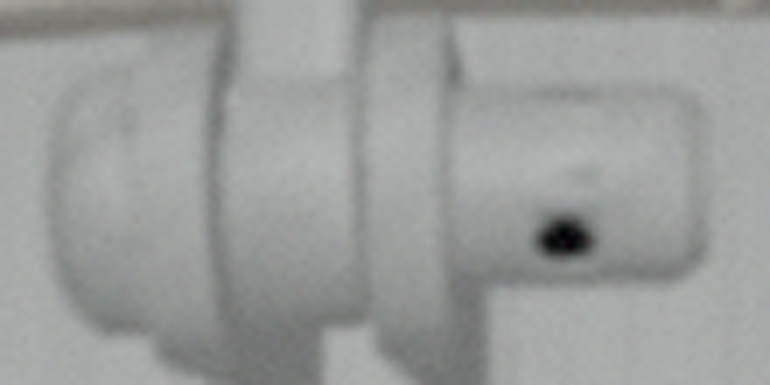

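Run:
```python
from h import *
from scipy.optimize import least_squares
s=arm.observe()
u=un(563,240,7); vt,vb,vm=[un(v,45,7) for v in (87,280,237)]
def edges(x0,y0):
    a=np.linspace(0,2*np.pi,181); c=np.array([x0,y0,.07])
    p=np.array([wproj(c+.008*(np.cos(t)*ex+np.sin(t)*ez),s) for t in a]); return p[:,1].min(),p[:,1].max()
def f(q):
    x0,y0,th=q; c=np.array([x0,y0,.07]); m=wproj(c+.008*(-np.sin(th)*ex+np.cos(th)*ez),s); e=edges(x0,y0)
    return [m[0]-u,m[1]-vm,(e[0]+e[1])/2-(vt+vb)/2]
r=least_squares(f,[.496,.141,.8],x_scale=[.01,.01,1],diff_step=1e-4); print(r.x,r.cost,edges(*r.x[:2]),vt,vb)
# fork centre and end of pin
for n,v in dict(pinend=(703,185),cheekR=(452,100),cheekface=(450,180),head=(50,190)).items(): print(n,np.round(wback(un(v[0],240,7),un(v[1],45,7),.075,s)*1000,1))
# scene check
c=np.array([r.x[0],r.x[1],.07]); th=r.x[2]
print((proj('scene',c+.008*(-np.sin(th)*ex+np.cos(th)*ez))-[240,130]+.5)*7-.5)
```

```text
Traceback (most recent call last):
  File "h.py", line 30, in wproj
    s=s or arm.observe(); c=camera_model('wrist'); T=np.eye(4); T[:3,:3]=R.from_rotvec(s['ee_rot']).as_matrix(); T[:3,3]=s['position']
                            ~~~~~~~~~~~~^^^^^^^^^
ValueError: time passes only in moves, steps and waits
```

```bash
cat >> h.py <<'E'
import functools
camera_model=functools.lru_cache(None)(camera_model)
E
cat > fit.py <<'E'
from h import *
from scipy.optimize import least_squares
s=arm.observe()
u=un(563,240,7); vt,vb,vm=[un(v,45,7) for v in (87,280,237)]
def edges(x0,y0):
    a=np.linspace(0,2*np.pi,181); c=np.array([x0,y0,.07])
    p=np.array([wproj(c+.008*(np.cos(t)*ex+np.sin(t)*ez),s) for t in a]); return p[:,1].min(),p[:,1].max()
def f(q):
    x0,y0,th=q; c=np.array([x0,y0,.07]); m=wproj(c+.008*(-np.sin(th)*ex+np.cos(th)*ez),s); e=edges(x0,y0)
    return [m[0]-u,m[1]-vm,(e[0]+e[1])/2-(vt+vb)/2]
r=least_squares(f,[.496,.141,.8],x_scale=[.01,.01,1],diff_step=1e-3); print(r.x,r.cost,edges(*r.x[:2]),vt,vb)
for n,v in dict(pinend=(703,185),cheekR=(452,100),cheekface=(450,180),head=(50,190)).items(): print(n,np.round(wback(un(v[0],240,7),un(v[1],45,7),.075,s)*1000,1))
c=np.array([r.x[0],r.x[1],.07]); th=r.x[2]
print((proj('scene',c+.008*(-np.sin(th)*ex+np.cos(th)*ez))-[240,130]+.5)*7-.5)
E
python3 fit.py
```

```text
[0.4943524  0.13963137 0.68945337] 9.768849553473537e-24 (np.float64(56.378339787442656), np.float64(85.19308878398417)) 57.0 84.57142857142857
pinend [494.6 129.1  75. ]
cheekR [499.3 148.5  75. ]
cheekface [493.1 148.   75. ]
head [490.5 178.6  75. ]
[300.11024103 397.87739077]
```

Run:
```python
from h import *
print(to([.4637,-.0475,.330],toolR(np.radians(-11))))
```

```text
(array([ 46.9, 182.2, -70. ]), array([-0.0014, -0.0013,  0.2923]))
```

```bash
python3 -m pendant '[[[0,0,-30,0,0,0,1],[10,35,-55,0,0,0.06,0],[20,75,-70,0,0,0.12,0],[30,115,-70,0,0,0.18,-0.4],[40,150,-70,0,0,0.24,-0.4],[45,172,-70,0,0,0.28,-0.4],[46.9,182.2,-70,-0.0014,-0.0013,0.2923,-0.4],[46.9,182.2,-70,-0.0014,-0.0013,0.2923,-0.4],[46.9,182.2,-70,-0.0014,-0.0013,0.2923,-0.4]]]' 20
python3 - <<'E'
from h import *
st(); im=get_image('wrist'); np.save('w6.npy',im); save(im,'w6.png',(160,120,480,300),2.5)
im=get_image('scene');np.save('s6.npy',im); save(im,'s6.png',(250,190,370,310),6)
print(wproj([.4637,-.0475,.0922]))
E
```

```text
clock: 8.65
position: [0.4624, -0.0473, 0.3296]
ee_rot: [3.127, -0.298, -0.002]
force: [0.2, -0.1, -0.3]
width: 0.702
t 8.65 pos [462.4 -47.3 329.6] R [[0.982, -0.189, -0.001], [-0.189, -0.982, -0.0], [-0.001, 0.001, -1.0]] F [ 0.2 -0.1 -0.3] w 0.702
[320.51207794 212.20937526]
```

View pics/w6.png

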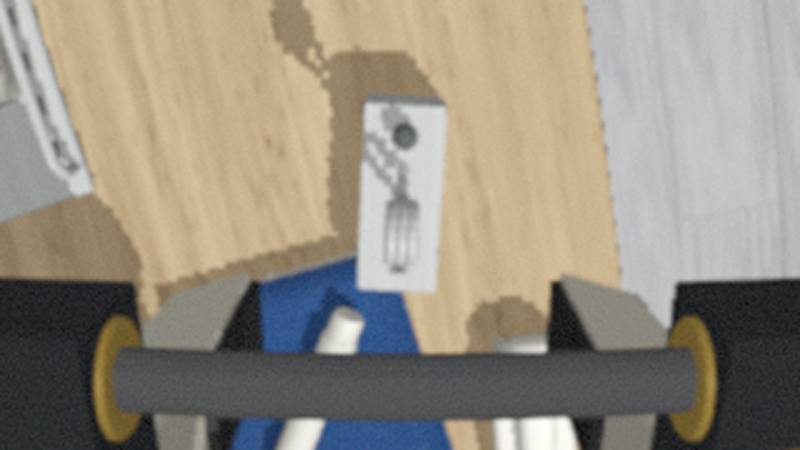

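View pics/s6.png

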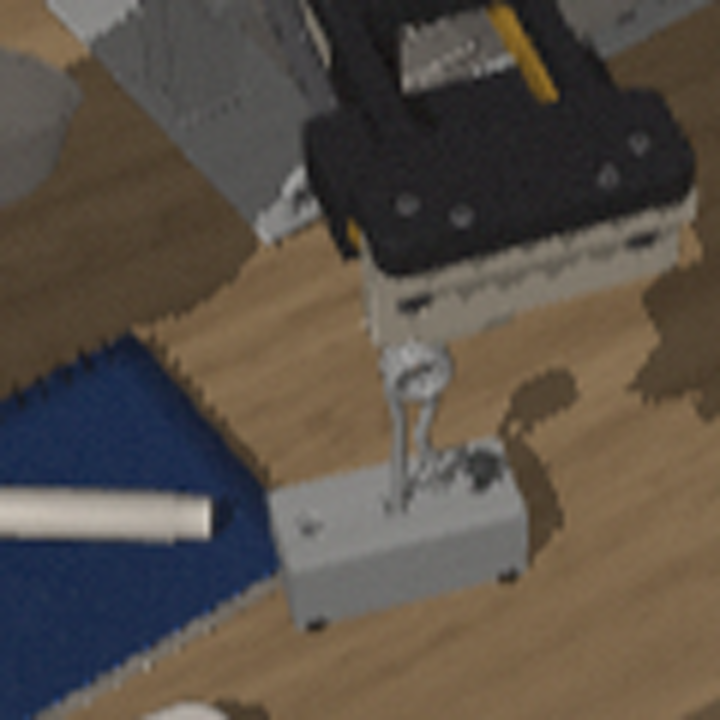

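```bash
python3 -m pendant '[[[0.8,0,30,0,0,0,-0.4],[0.8,0,55,0,0,0,-0.4],[0.8,0,70,0,0,0,-0.4],[0.8,0,78,0,0,0,-0.4],[0.8,0,78,0,0,0,-0.4]]]' 35
python3 - <<'E'
from h import *
st(); im=get_image('wrist'); save(im,'w7.png',(160,120,480,300),2.5)
im=get_image('scene'); save(im,'s7.png',(250,190,370,310),6)
E
```

```text
clock: 9.38
position: [0.4634, -0.0486, 0.2516]
ee_rot: [3.126, -0.301, -0.002]
force: [0.4, -0.5, 0.5]
width: 0.699
t 9.38 pos [463.4 -48.6 251.6] R [[0.982, -0.191, -0.002], [-0.191, -0.982, -0.001], [-0.001, 0.001, -1.0]] F [ 0.4 -0.5  0.5] w 0.699
```

View pics/w7.png

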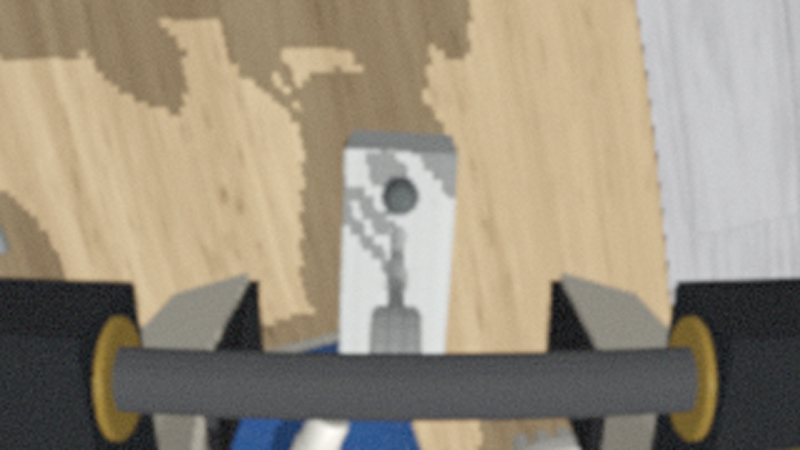

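View pics/s7.png

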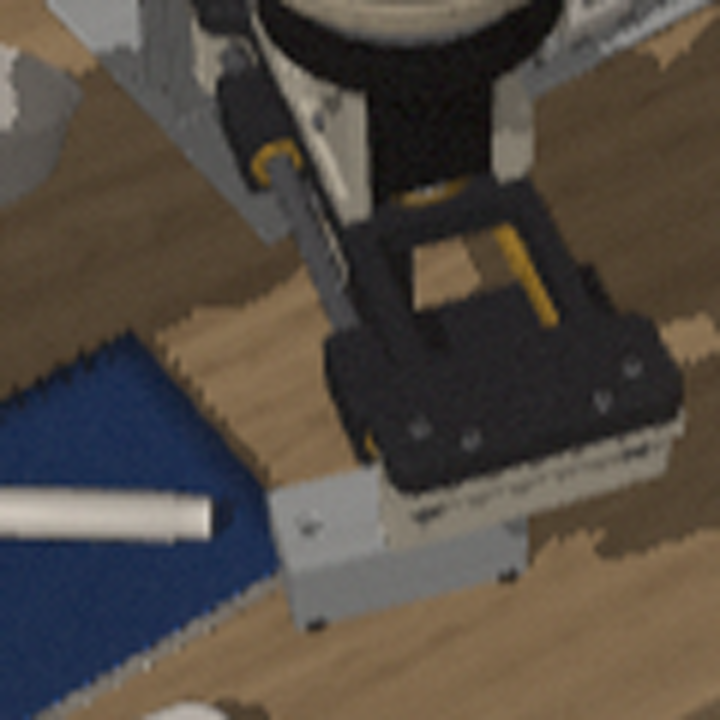

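```bash
python3 -m pendant '[[[0,0,0,0,0,0,0],[0,0,0,0,0,0,0.5],[0,0,0,0,0,0,1],[0,0,0,0,0,0,1],[0,0,0,0,0,0,1],[0,0,0,0,0,0,1],[0,0,0,0,0,0,1]]]' 35
python3 -m pendant '[[[0,0,-12,0,0,0,1],[0,0,-30,0,0,0,1],[0,0,-60,0,0,0,1],[0,0,-100,0,0,0,1],[0,0,-110,0,0,0,1],[0,0,-110,0,0,0,1]]]'
python3 - <<'E'
from h import *
st(); im=get_image('wrist');np.save('w8.npy',im); save(im,'w8.png',(160,120,480,300),2.5)
im=get_image('scene');np.save('s8.npy',im); save(im,'s8.png',(250,110,370,310),4)
s=arm.observe()
M=R.from_rotvec(s['ee_rot']).as_matrix()
print(wproj(s['position']+M@[-.005,0,.243]))
E
```

```text
clock: 10.35
position: [0.4634, -0.0482, 0.2517]
ee_rot: [3.127, -0.301, -0.001]
force: [0.0, 2.2, -0.5]
width: 0.102
clock: 11.1
position: [0.4634, -0.0489, 0.3623]
ee_rot: [3.126, -0.302, 0.0]
force: [0.4, -0.0, -0.9]
width: 0.105
t 11.1 pos [463.4 -48.9 362.3] R [[0.981, -0.192, 0.0], [-0.192, -0.981, -0.001], [0.0, 0.001, -1.0]] F [ 0.4 -0.  -0.9] w 0.105
[321.0595784  218.24813201]
```

View pics/w8.png

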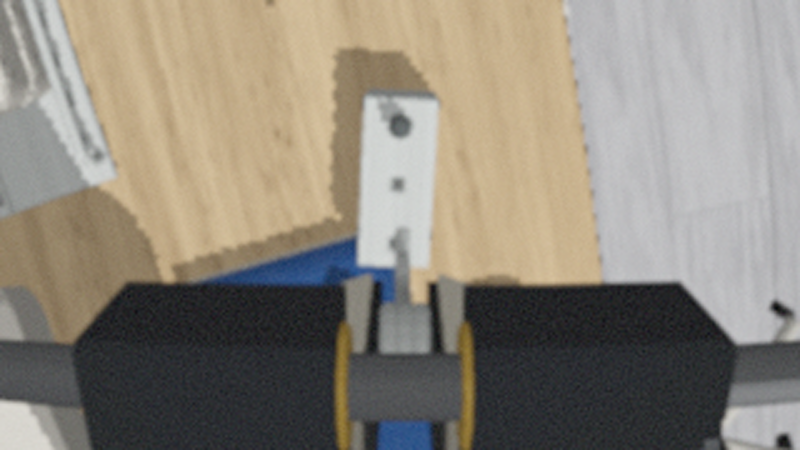

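View pics/s8.png

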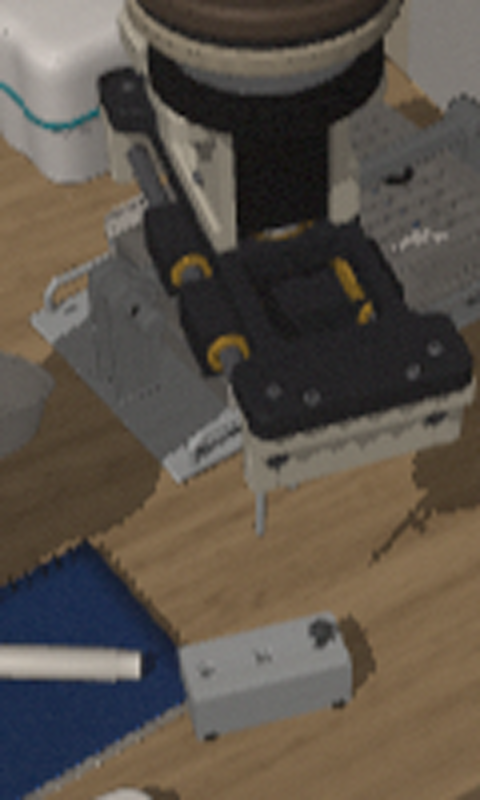

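Run:
```python
from h import *
s=arm.observe(); M=R.from_rotvec(s['ee_rot']).as_matrix()
for lean in (-5,-2.5,0,2.5,5):
    a=np.radians(lean); L=R.from_rotvec([0,a,0]).as_matrix()
    def P(x,z): return s['position']+M@(np.array([0,0,.159])+L@np.array([x-.005,0,.084-z]))
    f=lambda p:np.round((p-[160,120]+.5)*2.5-.5,1)
    g=lambda p:np.round((p-[250,110]+.5)*4-.5,1)
    print(lean,'w tip',f(wproj(P(0,0))),'bow',f(wproj(P(.0155,.026))),'coil',f(wproj(P(.005,.084))),'| scene tip',g(proj('scene',P(0,0))),g(proj('scene',P(0,.02))),'bow',g(proj('scene',P(.0155,.026))))
    
save(np.load('s8.npy'),'s8z.png',(300,215,340,255),14)
save(np.load('w8.npy'),'w8z.png',(290,200,350,260),10)
```

```text
-5 w tip [403.4 269.8] bow [403.3 239.5] coil [402.9 356. ] | scene tip [244.3 535.2] [247.2 502.2] bow [284.8 484.4]
-2.5 w tip [403.4 258.1] bow [403.3 230.7] coil [402.9 356. ] | scene tip [252.8 533.6] [253.8 501.1] bow [290.8 482.3]
0 w tip [403.4 246.4] bow [403.3 222. ] coil [402.9 356. ] | scene tip [261.4 531.7] [260.4 499.8] bow [296.8 480. ]
2.5 w tip [403.4 234.7] bow [403.2 213.4] coil [402.9 356. ] | scene tip [269.9 529.6] [267.  498.2] bow [302.7 477.6]
5 w tip [403.4 223.1] bow [403.2 205. ] coil [402.9 356. ] | scene tip [278.4 527.2] [273.6 496.5] bow [308.6 475. ]
```

View pics/s8z.png

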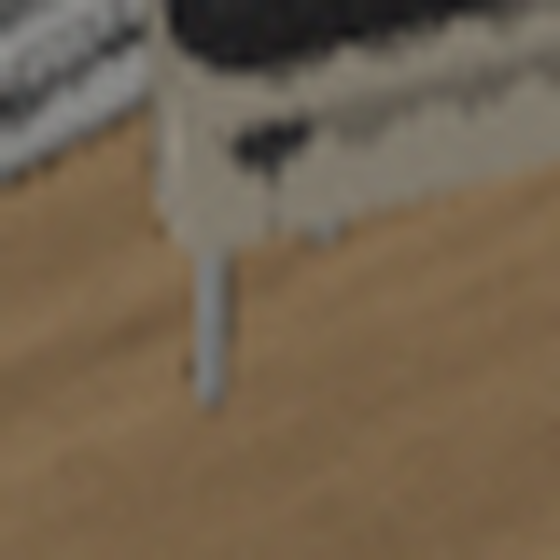

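View pics/w8z.png

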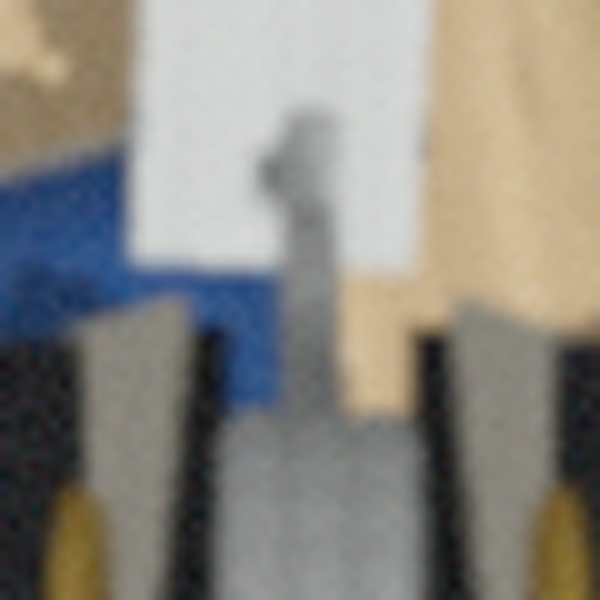

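```bash
cat >> h.py <<'E'
def clippose(tipP,th,psi=None,off=(0,0)):
    "TCP pose to put leg tip at tipP, clip leaning th to -x ; off= tip offset in tool x,y (mm) from nominal"
    psi=yaw if psi is None else psi
    M=toolR(psi,-th,ey) if th else toolR(psi)
    return np.array(tipP)-M@np.array([-.005+off[0]/1e3,off[1]/1e3,.243]),M
def up(th): return -np.sin(th)*ex+np.cos(th)*ez
H=np.array([.4944,.1396,.07])
E
python3 - <<'E'
from h import *
p,M=clippose(H+up(.65)*.033,.65); print(p); print(to(p,M))
E
```

```text
[0.33215494 0.12340811 0.29274506]
(array([-161.2, -144.1,   68.3]), array([ 0.0961,  0.6479, -0.2815]))
```

```bash
python3 -m pendant '[[[-20,-18,5,0.012,0.081,-0.035,1],[-40,-36,10,0.024,0.162,-0.07,1],[-60,-54,18,0.036,0.243,-0.105,1],[-80,-72,28,0.048,0.324,-0.14,1],[-100,-90,36,0.06,0.405,-0.176,1],[-120,-108,45,0.072,0.486,-0.211,1],[-140,-126,56,0.084,0.567,-0.246,1],[-155,-139,65,0.093,0.62,-0.27,1],[-161.2,-144.1,68.3,0.0961,0.6479,-0.2815,1],[-161.2,-144.1,68.3,0.0961,0.6479,-0.2815,1],[-161.2,-144.1,68.3,0.0961,0.6479,-0.2815,1]]]' 35
python3 - <<'E'
from h import *
st(); print(np.round(arm.observe()['joints'],2)); p,M=clippose(H+up(.65)*.033,.65); print(to(p,M))
im=get_image('wrist');np.save('w9.npy',im); save(im,'w9.png'); save(im,'w9z.png',(280,150,370,250),7)
im=get_image('scene');np.save('s9.npy',im); save(im,'s9.png',(230,100,350,230),5)
E
```

```text
clock: 12.58
position: [0.3307, 0.0861, 0.3454]
ee_rot: [-2.934, -0.115, -0.908]
force: [-0.5, 0.6, -1.6]
width: 0.107
t 12.57 pos [330.7  86.1 345.4] R [[0.823, 0.091, 0.561], [0.051, -0.995, 0.087], [0.566, -0.043, -0.823]] F [-0.5  0.6 -1.6] w 0.107
[ 0.39 -0.05 -0.83  2.47  0.82  0.18 -2.72]
(array([-26.7, -34.7,  47.4]), array([-0.0302,  0.0475, -0.0317]))
```

View pics/w9.png

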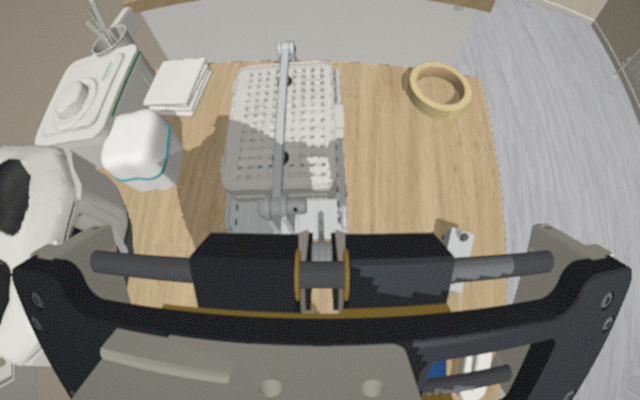

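View pics/w9z.png

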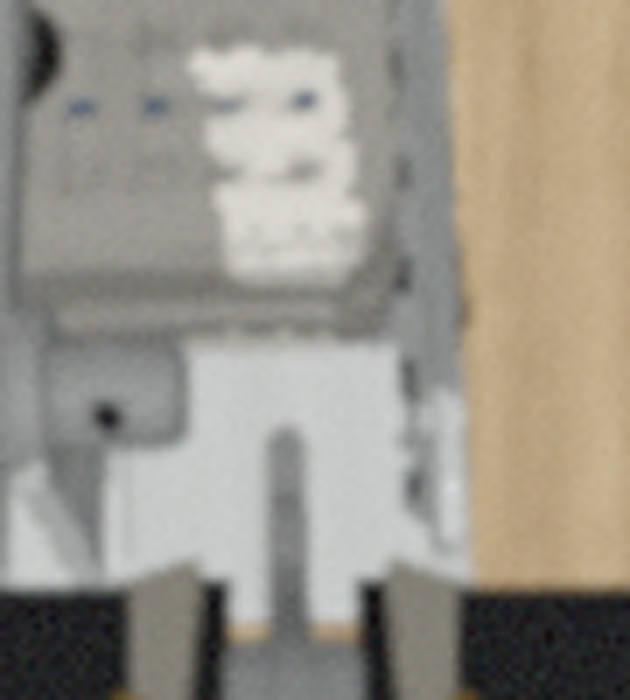

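View pics/s9.png

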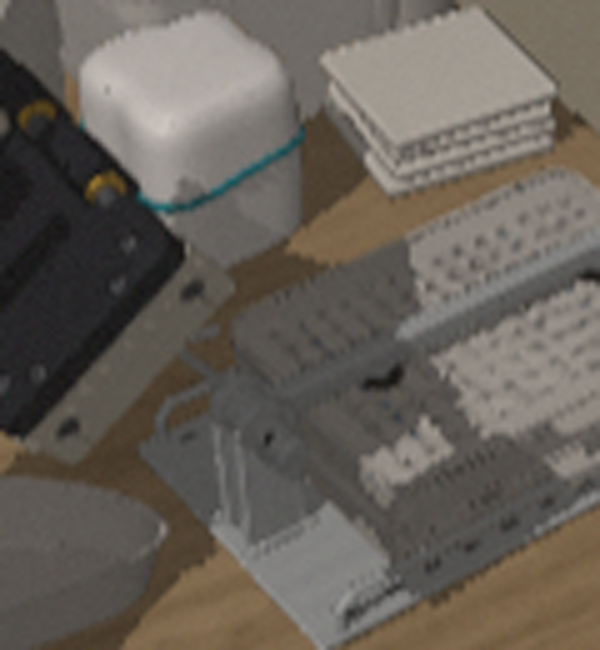

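Run:
```python
from h import *
print(to([.40,.12,.40],toolR(yaw+1.2)))
```

```text
(array([ 89.4, -31.2,  -3. ]), array([ 0.3293, -0.5517, -1.1857]))
```

```bash
python3 -m pendant '[[[5,-3,-30,0,0,0,1],[20,-8,-40,0.04,-0.07,-0.15,1],[35,-12,-40,0.08,-0.14,-0.3,1],[50,-17,-35,0.123,-0.207,-0.445,1],[60,-21,-30,0.165,-0.276,-0.593,1],[70,-25,-20,0.206,-0.345,-0.741,1],[80,-28,-10,0.247,-0.414,-0.889,1],[86,-30,-5,0.288,-0.483,-1.037,1],[89.4,-31.2,-3,0.3293,-0.5517,-1.1857,1],[89.4,-31.2,-3,0.3293,-0.5517,-1.1857,1]]]'
python3 - <<'E'
from h import *
st(); print(np.round(arm.observe()['joints'],2)); th=.4
p,M=clippose(H+up(.69)*.008+up(th)*.020,th,yaw+np.pi); print(p)
print(to([.40,.12,.40],toolR(yaw+np.pi)))
E
```

```text
clock: 13.92
position: [0.4013, 0.1219, 0.3998]
ee_rot: [-2.497, -1.906, 0.003]
force: [-0.3, 0.2, -0.9]
width: 0.103
t 13.93 pos [401.3 121.9 399.8] R [[0.263, 0.965, -0.002], [0.965, -0.263, -0.001], [-0.001, -0.001, -1.0]] F [-0.3  0.2 -0.9] w 0.103
[-0.21  0.12 -0.23  2.03  0.03  1.   -0.73]
[0.38283956 0.12846638 0.31646192]
(array([-2.2, -0.7, -0.2]), array([-1.9000e-03, -7.0000e-04, -1.9369e+00]))
```

```bash
python3 -m pendant '[[[0,0,0,0,0,-0.17,1],[0,0,0,0,0,-0.34,1],[0,0,0,0,0,-0.51,1],[0,0,0,0,0,-0.68,1],[0,0,0,0,0,-0.85,1],[0,0,0,0,0,-1.02,1],[0,0,0,0,0,-1.19,1],[0,0,0,0,0,-1.36,1],[0,0,0,0,0,-1.53,1],[0,0,0,0,0,-1.7,1],[0,0,0,0,0,-1.85,1],[0,0,0,0,0,-1.937,1],[0,0,0,0,0,-1.937,1]]]'
python3 - <<'E'
from h import *
st(); print(np.round(arm.observe()['joints'],2)); th=.4
p,M=clippose(H+up(.69)*.008+up(th)*.020,th,yaw+np.pi); print(p,M)
print(to(p,M))
p,M=clippose(H+up(.69)*.008+up(th)*.020,th,yaw+np.pi); print(p)
E
```

```text
clock: 15.55
position: [0.4004, 0.1212, 0.4005]
ee_rot: [-0.149, 3.137, 0.001]
force: [-0.5, 0.2, -1.2]
width: 0.105
t 15.55 pos [400.4 121.2 400.5] R [[-0.995, -0.095, 0.001], [-0.095, 0.995, 0.001], [-0.001, 0.001, -1.0]] F [-0.5  0.2 -1.2] w 0.105
[-0.04  0.13 -0.41  2.02  0.06  1.    1.18]
[0.38283956 0.12846638 0.31646192] [[-9.16508165e-01 -9.93056859e-02  3.87493437e-01]
 [-9.14665938e-02  9.95056974e-01  3.86714556e-02]
 [-3.89418342e-01  1.14765541e-16 -9.21060994e-01]]
(array([16.9,  8.8, 84. ]), array([-2.000e-04, -3.987e-01, -4.500e-03]))
[0.38283956 0.12846638 0.31646192]
```

```bash
python3 -m pendant '[[[4,2,20,0,-0.1,0,1],[8,4,45,0,-0.2,0,1],[12,6,65,0,-0.3,0,1],[16,8,78,0,-0.38,0,1],[16.9,8.8,84,0,-0.3987,-0.0045,1],[16.9,8.8,84,0,-0.3987,-0.0045,1],[16.9,8.8,84,0,-0.3987,-0.0045,1]]]'
python3 - <<'E'
from h import *
st(); print(np.round(arm.observe()['joints'],2)); th=.4
p,M=clippose(H+up(.69)*.008+up(th)*.020,th,yaw+np.pi); print(to(p,M))
im=get_image('wrist');np.save('w10.npy',im); save(im,'w10.png'); save(im,'w10z.png',(280,150,370,250),7)
im=get_image('scene');np.save('s10.npy',im); save(im,'s10.png',(230,100,350,230),5)
im=get_image('top');np.save('t10.npy',im); save(im,'t10.png',(225,140,325,240),7)
E
```

```text
clock: 16.42
position: [0.3833, 0.1286, 0.3172]
ee_rot: [-0.137, 2.738, 0.029]
force: [-0.2, 0.3, -0.9]
width: 0.103
t 16.43 pos [383.3 128.6 317.2] R [[-0.916, -0.1, 0.388], [-0.092, 0.995, 0.04], [-0.39, 0.001, -0.921]] F [-0.2  0.3 -0.9] w 0.103
[-0.22  0.13 -0.34  2.33  0.6   0.38  0.6 ]
(array([ 0.7, -0.1,  0.5]), array([0.001 , 0.0002, 0.0007]))
```

View pics/w10.png

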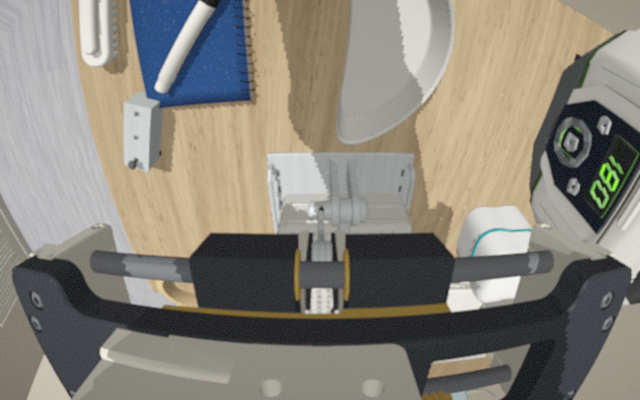

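View pics/s10.png

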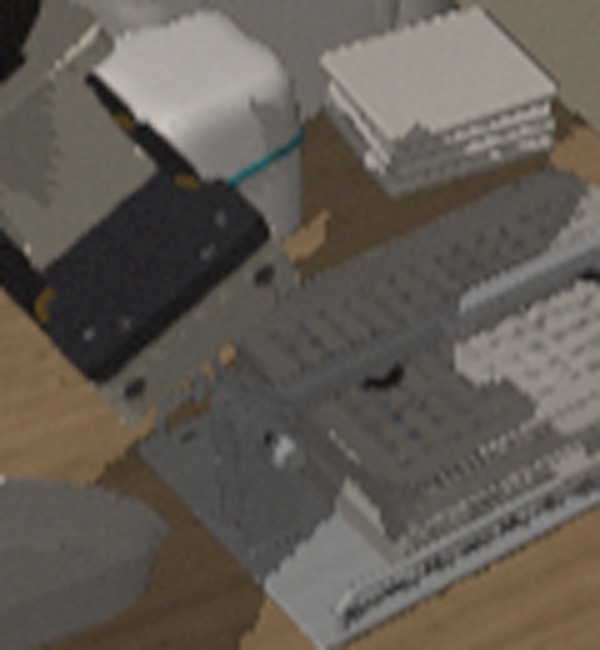

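View pics/t10.png

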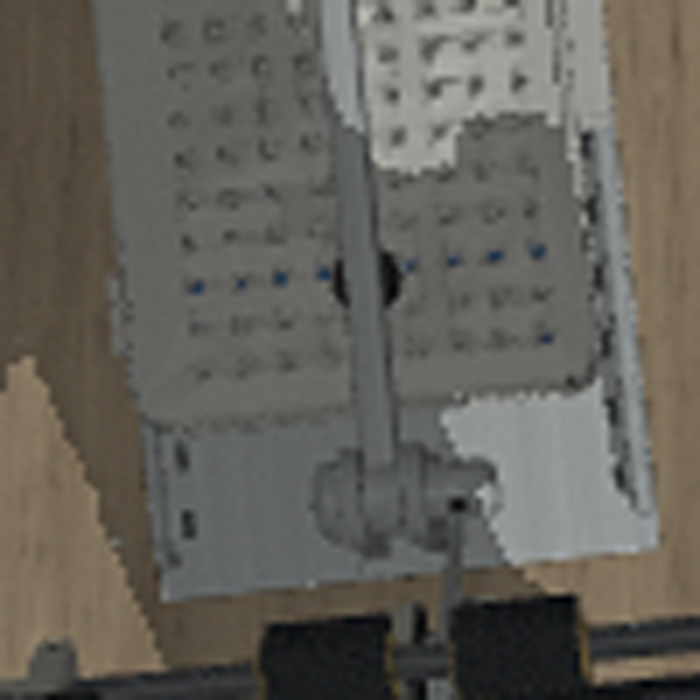

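Run:
```python
from h import *
save(np.load('w10.npy'),'w10a.png',(280,180,370,250),8)
save(np.load('t10.npy'),'t10a.png',(275,195,305,230),18)
save(np.load('s10.npy'),'s10a.png',(265,160,305,210),14)
th=.4
p,M=clippose([0,0,0],th,yaw+np.pi); s=arm.observe(); M=R.from_rotvec(s['ee_rot']).as_matrix()
tip=s['position']+M@[-.005,0,.243]; m=H+up(.69)*.008
f=lambda q,o,k:np.round((q-o+.5)*k-.5)
for n,P in (('tip',tip),('mid',tip-M[:,2]*.03),('mouth',m),('bow',tip-M[:,2]*.026+M[:,0]*.0155)):
    print(n,np.round(P*1000,1),'w',f(wproj(P),[280,180],8),'t',f(proj('top',P),[275,195],18),'s',f(proj('scene',P),[265,160],14))
```

```text
tip [482.3 138.5  95.5] w [336. 323.] t [268. 371.] s [198. 296.]
mid [470.7 137.4 123.1] w [336. 439.] t [260. 475.] s [108. 180.]
mouth [489.3 139.1  76.2] w [335. 249.] t [276. 314.] s [251. 376.]
bow [458.  136.1 113.4] w [336. 248.] t [279. 602.] s [ 35. 272.]
```

View pics/w10a.png

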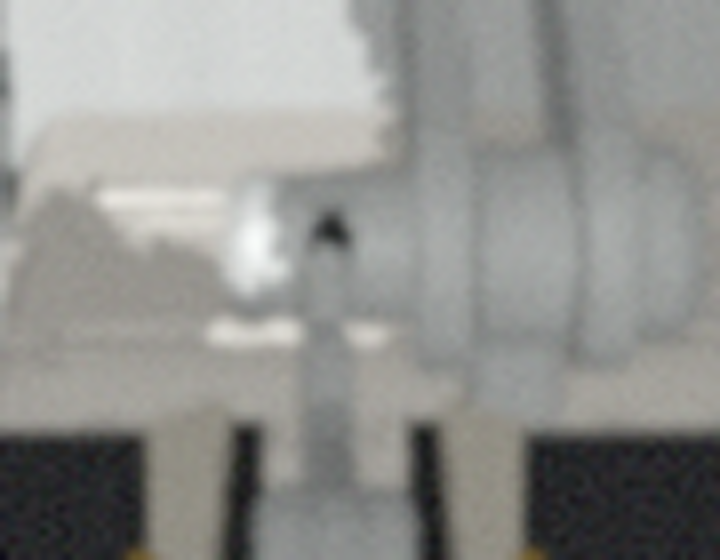

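View pics/t10a.png

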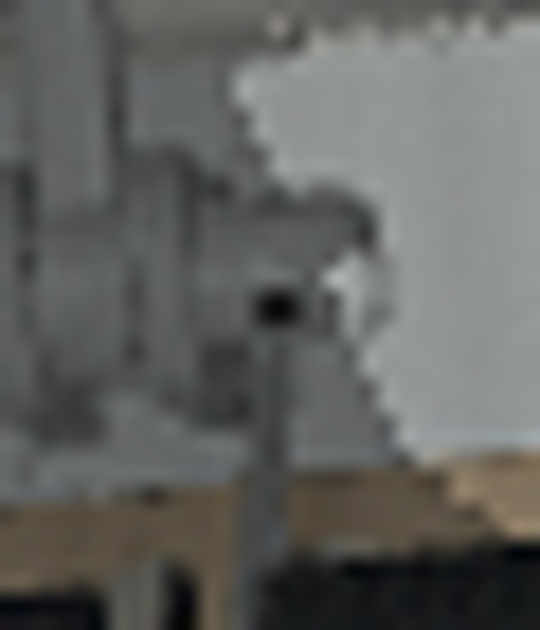

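View pics/s10a.png

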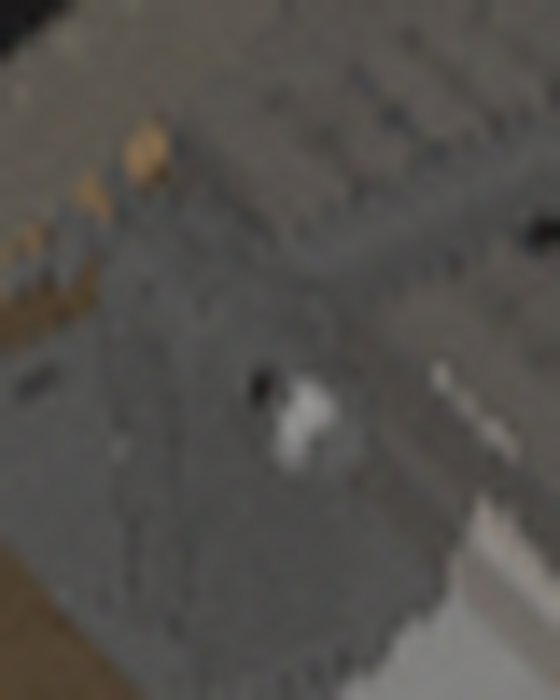

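Run:
```python
from h import *
def enh(im,lo,hi): return np.clip((im.astype(float)-lo)*255/(hi-lo),0,255).astype(np.uint8)
t=np.load('t10.npy');s=np.load('s10.npy')
save(enh(t,40,140),'t10b.png',(275,195,305,230),18)
save(enh(s,30,110),'s10b.png',(255,160,305,205),14)
```

```text
(no output)
```

View pics/t10b.png

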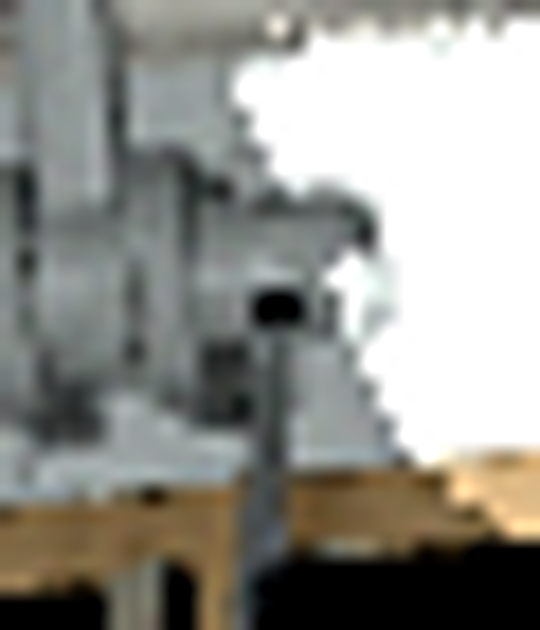

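View pics/s10b.png

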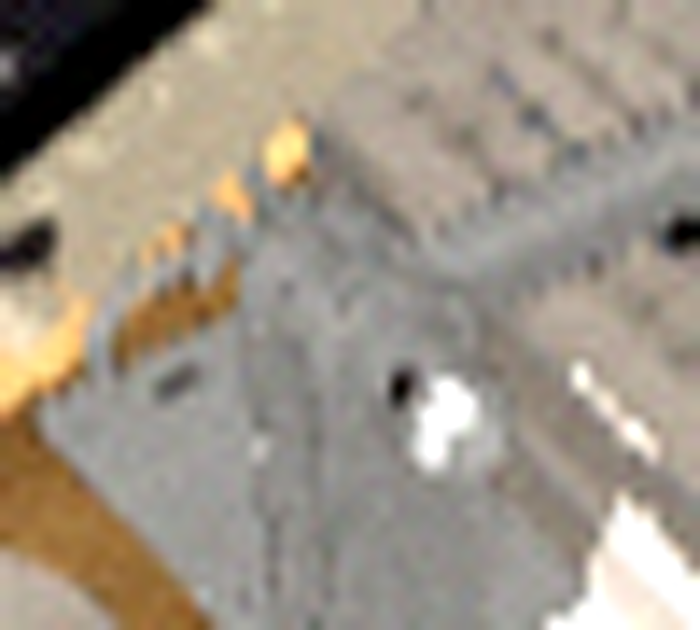

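```bash
python3 -m pendant '[[[0.4,0.4,6,0,0,0,1],[0.8,0.85,11,0,0,0,1],[0.8,0.85,15,0,0,0,1],[0.8,0.85,15,0,0,0,1]]]'
cat > look.py <<'E'
from h import *
import sys
def enh(im,lo,hi): return np.clip((im.astype(float)-lo)*255/(hi-lo),0,255).astype(np.uint8)
n=sys.argv[1]
st()
w=get_image('wrist');t=get_image('top');s=get_image('scene')
A=cv2.resize(enh(t,30,150)[190:235,272:312],None,fx=10,fy=10,interpolation=cv2.INTER_CUBIC)
B=cv2.resize(enh(s,30,130)[155:200,255:295],None,fx=10,fy=10,interpolation=cv2.INTER_CUBIC)
cv2.imwrite('pics/ts%s.png'%n,np.hstack([A,B])[:,:,::-1])
save(w,'w%s.png'%n,(290,190,360,250),10)
m=H+up(.69)*.008
q=arm.observe();M=R.from_rotvec(q['ee_rot']).as_matrix();tip=q['position']+M@[-.005,0,.243]
f=lambda q,o,k:np.round((q-o+.5)*k-.5)
for k,P in (('tip',tip),('mouth',m)):
    print(k,np.round(P*1000,1),'w',f(wproj(P),[290,190],10),'t',f(proj('top',P),[272,190],10),'s',f(proj('scene',P),[255,155],10)+[400,0])
E
python3 look.py 11
```

```text
clock: 17.08
position: [0.3881, 0.1299, 0.3024]
ee_rot: [-0.14, 2.739, 0.028]
force: [-1.0, 0.2, -1.2]
width: 0.104
t 17.07 pos [388.1 129.9 302.4] R [[-0.916, -0.102, 0.387], [-0.094, 0.995, 0.039], [-0.389, -0.0, -0.921]] F [-1.   0.2 -1.2] w 0.104
tip [486.9 140.   81. ] w [321. 304.] t [177. 235.] s [665. 303.]
mouth [489.3 139.1  76.2] w [306. 285.] t [183. 224.] s [679. 319.]
```

View pics/ts11.png

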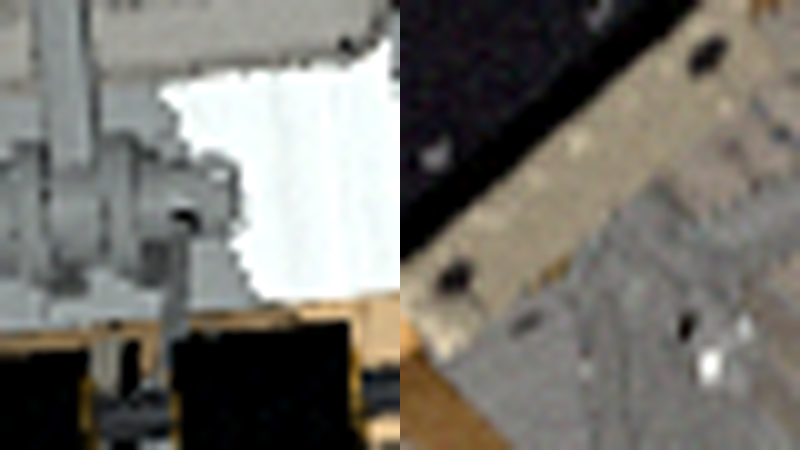

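View pics/w11.png

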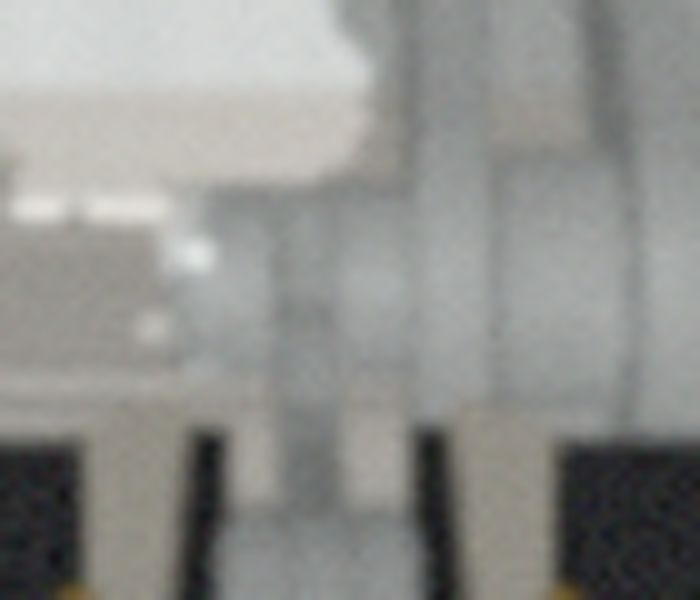

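Run:
```python
from h import *
def enh(im,lo,hi): return np.clip((im.astype(float)-lo)*255/(hi-lo),0,255).astype(np.uint8)
t=get_image('top')+0.0; t2=get_image('top'); t=(t+t2)/2
np.save('t11.npy',t)
save(enh(t,40,120),'t11b.png',(280,200,302,222),26)
```

```text
(no output)
```

View pics/t11b.png

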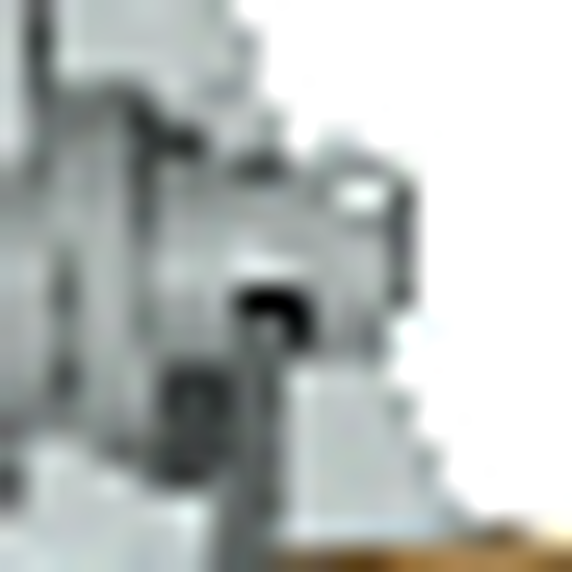

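```bash
python3 -m pendant '[[[0,-0.75,2,0,0,0,1],[0,-0.75,4,0,0,0,1],[0,-0.75,5,0,0,0,1],[0,-0.75,5,0,0,0,1]]]'
python3 -m pendant '[[[0,0,1,0,0,0,1],[0,0,1.5,0,0,0,1],[0,0,1.5,0,0,0,1]]]'
python3 - <<'E'
from h import *
def enh(im,lo,hi): return np.clip((im.astype(float)-lo)*255/(hi-lo),0,255).astype(np.uint8)
t=get_image('top')+0.0; t2=get_image('top'); t=(t+t2)/2
save(enh(t,40,120),'t12b.png',(280,200,302,222),26)
E
```

```text
clock: 17.82
position: [0.39, 0.1292, 0.298]
ee_rot: [-0.14, 2.739, 0.028]
force: [0.0, -0.9, -1.3]
width: 0.107
clock: 18.2
position: [0.3906, 0.1293, 0.2967]
ee_rot: [-0.14, 2.738, 0.028]
force: [-1.8, 0.8, -1.3]
width: 0.108
```

View pics/t12b.png

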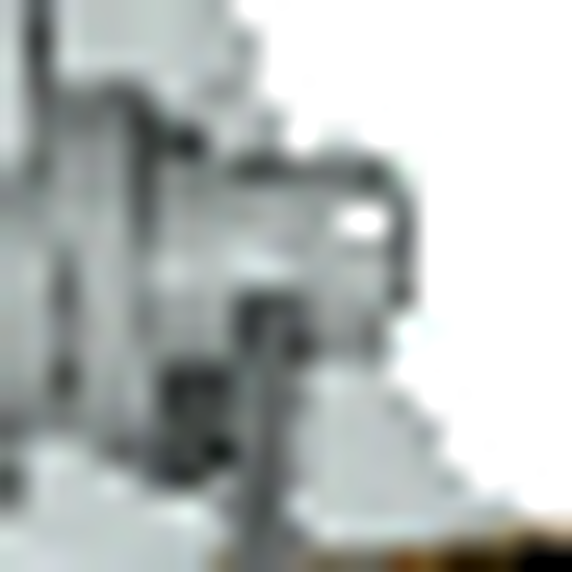

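```bash
python3 -m pendant '[[[0,0,1,0,0,0,1],[0,0,2,0,0,0,1],[0,0,2,0,0,0,1]]]'
python3 look.py 13
```

```text
clock: 18.68
position: [0.3915, 0.1294, 0.2949]
ee_rot: [-0.14, 2.738, 0.028]
force: [-1.1, 0.4, -2.6]
width: 0.104
t 18.68 pos [391.5 129.4 294.9] R [[-0.916, -0.102, 0.387], [-0.094, 0.995, 0.039], [-0.389, -0.0, -0.921]] F [-1.1  0.4 -2.6] w 0.104
tip [490.2 139.5  73.1] w [321. 304.] t [182. 220.] s [683. 327.]
mouth [489.3 139.1  76.2] w [317. 322.] t [183. 224.] s [679. 319.]
```

View pics/ts13.png

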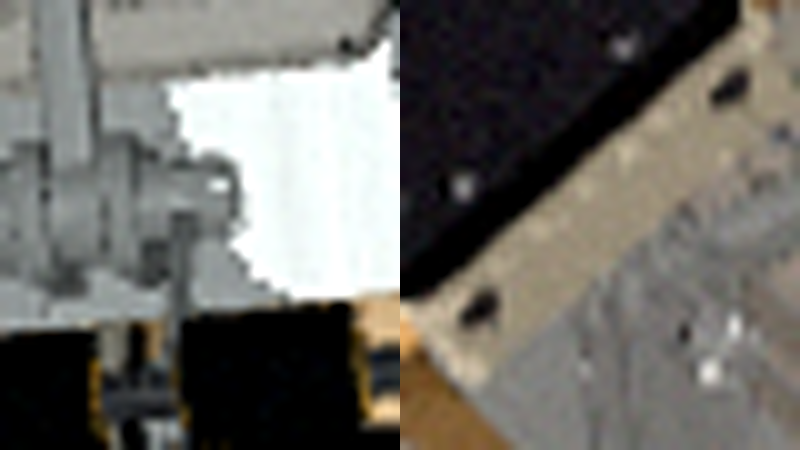

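```bash
python3 -m pendant '[[[0,0,1,0,0,0,1],[0,0,1.5,0,0,0,1],[0,0,1.5,0,0,0,1]]]'
python3 -m pendant '[[[0,0,1,0,0,0,1],[0,0,1.5,0,0,0,1],[0,0,1.5,0,0,0,1]]]'
python3 look.py 14
```

```text
clock: 19.2
position: [0.3921, 0.1295, 0.2935]
ee_rot: [-0.14, 2.738, 0.028]
force: [-2.0, 0.3, -2.3]
width: 0.106
clock: 19.58
position: [0.3927, 0.1296, 0.2922]
ee_rot: [-0.14, 2.738, 0.028]
force: [-1.7, 1.0, -2.4]
width: 0.104
t 19.57 pos [392.7 129.6 292.2] R [[-0.916, -0.102, 0.388], [-0.094, 0.995, 0.039], [-0.39, -0.0, -0.921]] F [-1.7  1.  -2.4] w 0.104
tip [491.5 139.6  70.4] w [321. 304.] t [182. 215.] s [690. 334.]
mouth [489.3 139.1  76.2] w [316. 334.] t [183. 224.] s [679. 319.]
```

View pics/ts14.png

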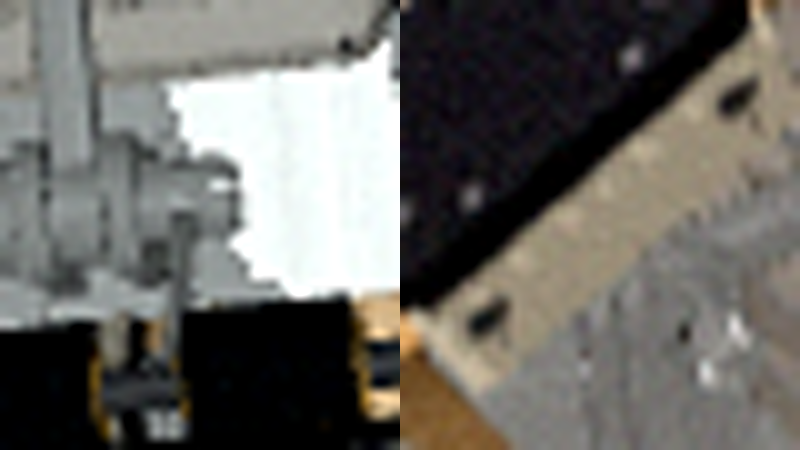

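View pics/w14.png

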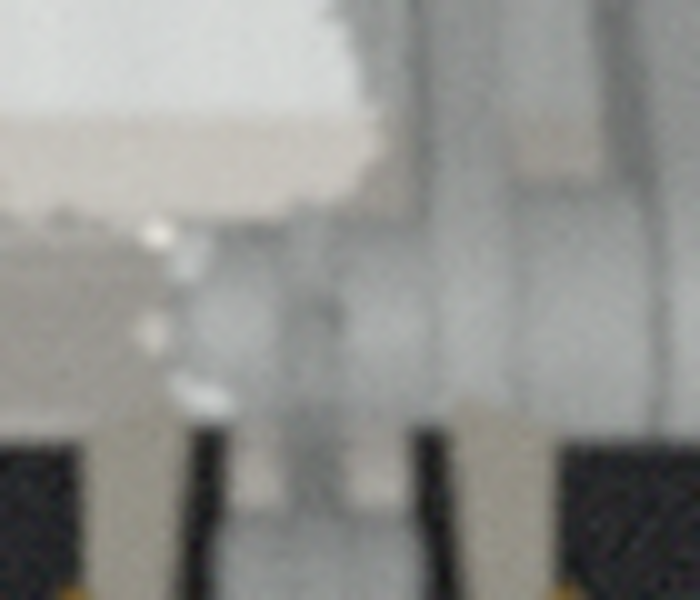

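Run:
```python
from h import *
p=np.array([-5,0,243.])
for r in (.05,.1,.15,.2,.25,.3,.35,.4): print(r,np.round(p-R.from_rotvec([0,r,0]).as_matrix()@p,1))
```

```text
0.05 [-12.2   0.    0.1]
0.1 [-24.3   0.    0.7]
0.15 [-36.4   0.    2. ]
0.2 [-48.4   0.    3.9]
0.25 [-60.3   0.    6.3]
0.3 [-72.    0.    9.4]
0.35 [-83.6   0.   13. ]
0.4 [-95.    0.   17.2]
```

```bash
python3 -m pendant '[[[-6.1,0,0,0,0.025,0,1],[-12.2,0,0.1,0,0.05,0,1],[-18.2,0,0.4,0,0.075,0,1],[-24.3,0,0.7,0,0.1,0,1],[-24.3,0,0.7,0,0.1,0,1]]]'
python3 look.py 15
```

```text
clock: 20.35
position: [0.4155, 0.1317, 0.3011]
ee_rot: [-0.143, 2.838, 0.022]
force: [-2.4, 0.9, -0.8]
width: 0.103
t 20.35 pos [415.5 131.7 301.1] R [[-0.95, -0.101, 0.294], [-0.096, 0.995, 0.03], [-0.296, 0.0, -0.955]] F [-2.4  0.9 -0.8] w 0.103
tip [491.4 139.5  70.4] w [321. 304.] t [183. 215.] s [690. 335.]
mouth [489.3 139.1  76.2] w [318. 327.] t [183. 224.] s [679. 319.]
```

View pics/ts15.png

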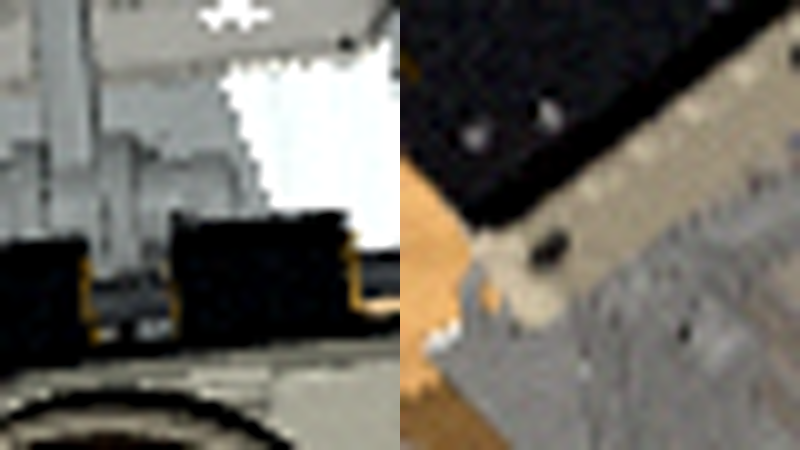

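```bash
cat > zs.py <<'E'
from h import *
import sys
def enh(im,lo,hi): return np.clip((im.astype(float)-lo)*255/(hi-lo),0,255).astype(np.uint8)
t=np.mean([get_image('scene').astype(float) for _ in range(3)],0)
np.save('sz%s.npy'%sys.argv[1],t)
save(enh(t,40,110),'sz%s.png'%sys.argv[1],(265,170,300,205),17)
E
python3 zs.py 15
python3 - <<'E'
from h import *
def enh(im,lo,hi): return np.clip((im.astype(float)-lo)*255/(hi-lo),0,255).astype(np.uint8)
save(enh(np.load('s10.npy').astype(float),40,110),'sz10.png',(265,170,300,205),17)
E
```

```text
(no output)
```

View pics/sz15.png

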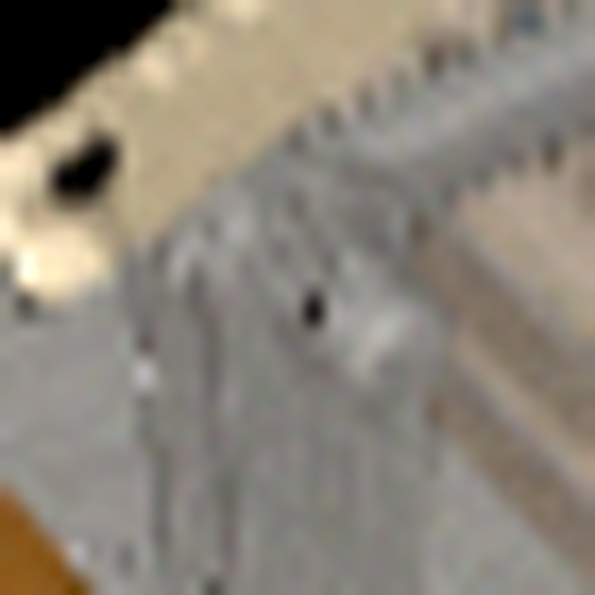

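View pics/sz10.png

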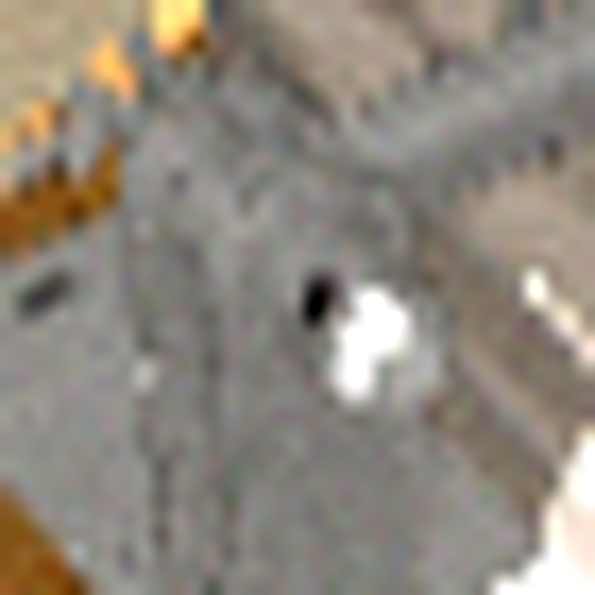

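```bash
python3 -m pendant '[[[-6.1,0,0,0,0.025,0,1],[-12.2,0,0.1,0,0.05,0,1],[-18.2,0,0.4,0,0.075,0,1],[-24.3,0,0.7,0,0.1,0,1],[-24.3,0,0.7,0,0.1,0,1]]]'
python3 zs.py 16; python3 look.py 16
```

```text
clock: 21.28
position: [0.4389, 0.1342, 0.3075]
ee_rot: [-0.149, 2.938, 0.015]
force: [-1.7, -0.3, -0.8]
width: 0.107
t 21.43 pos [438.4 134.2 307.5] R [[-0.975, -0.102, 0.198], [-0.1, 0.995, 0.02], [-0.199, -0.0, -0.98]] F [-1.1  0.5 -0.7] w 0.108
tip [491.4 139.6  70.4] w [321. 305.] t [183. 215.] s [689. 334.]
mouth [489.3 139.1  76.2] w [317. 319.] t [183. 224.] s [679. 319.]
```

View pics/sz16.png

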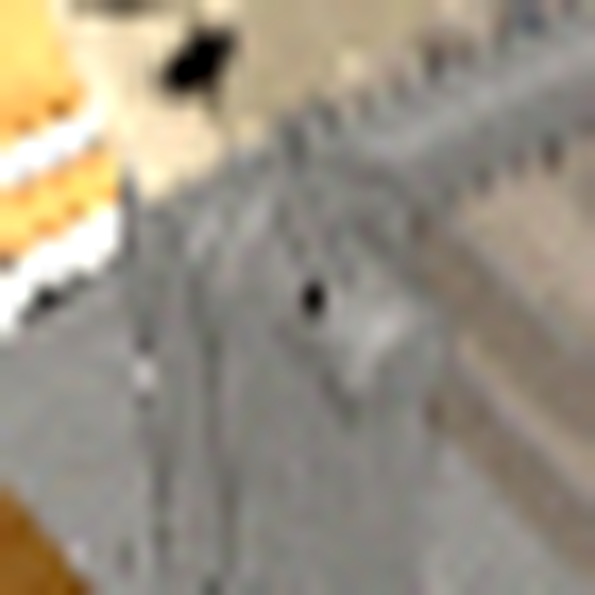

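View pics/w16.png

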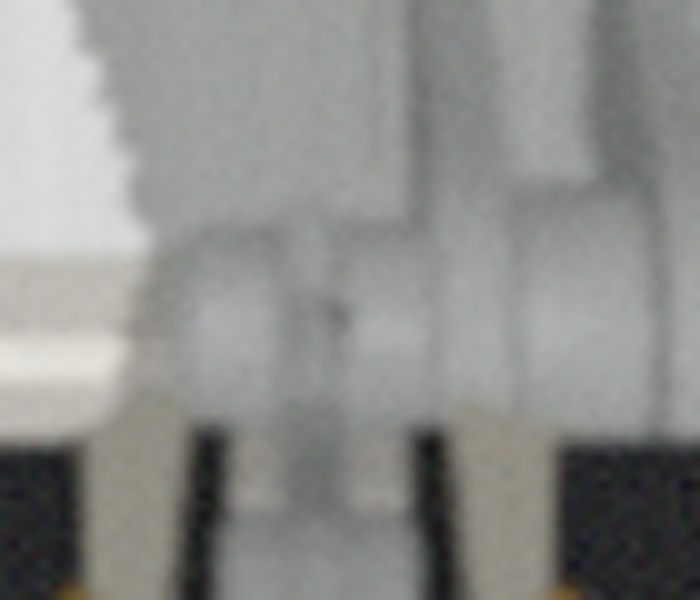

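```bash
python3 -m pendant '[[[-6.1,0,0,0,0.025,0,1],[-12.2,0,0.1,0,0.05,0,1],[-18.2,0,0.4,0,0.075,0,1],[-24.3,0,0.7,0,0.1,0,1],[-30.4,0,1.3,0,0.125,0,1],[-36.4,0,2,0,0.15,0,1],[-42.4,0,2.9,0,0.175,0,1],[-48.4,0,3.9,0,0.2,0,1],[-48.4,0,3.9,0,0.2,0,1]]]'
python3 zs.py 17; python3 look.py 17
```

```text
clock: 22.7
position: [0.487, 0.1391, 0.3132]
ee_rot: [0.159, -3.137, -0.0]
force: [-2.2, -1.0, 0.4]
width: 0.112
t 22.85 pos [486.4 139.1 313.3] R [[-0.995, -0.102, 0.001], [-0.102, 0.995, -0.0], [-0.001, -0.0, -1.0]] F [-0.2 -0.5 -1.4] w 0.107
tip [491.5 139.6  70.4] w [320. 305.] t [183. 215.] s [690. 334.]
mouth [489.3 139.1  76.2] w [316. 302.] t [183. 224.] s [679. 319.]
```

View pics/sz17.png

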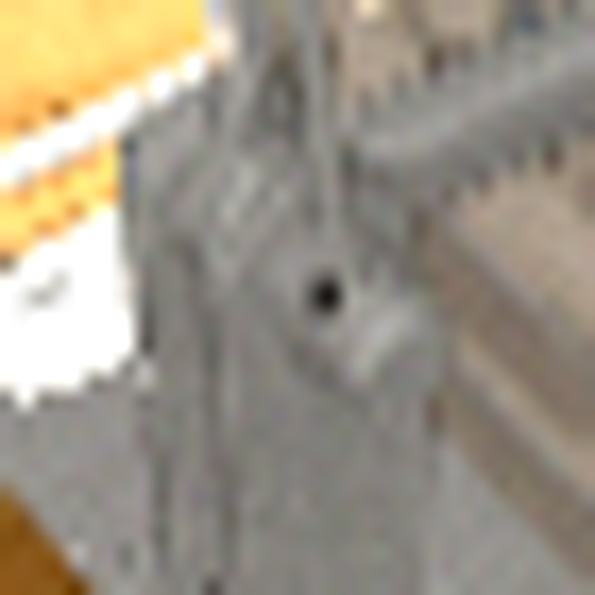

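View pics/w17.png

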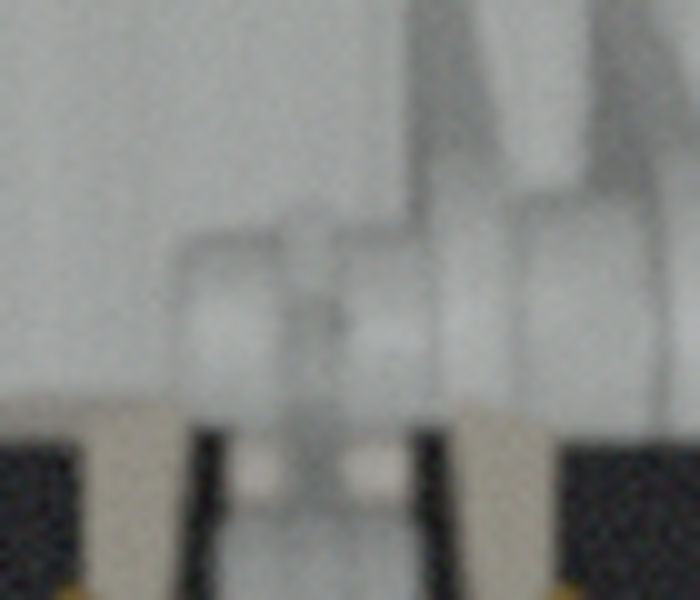

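Run:
```python
from h import *
f=lambda P:np.round((proj('scene',P)-[265,170]+.5)*17-.5)
q=arm.observe();M=R.from_rotvec(q['ee_rot']).as_matrix()
for z in (0,8,20,30): print('leg',z,f(q['position']+M@[-.005,0,.243-z/1000]), 'bow' , f(q['position']+M@[.0105,0,.243-z/1000]))
for th in (0,.2,.4,.69): print('mouth',th,f(H+up(th)*.008))
for y in (-.0115,0,.01): print('axis',y,f(H+ey*y),f(H+ey*y+ez*.008))
im=np.load('sz17.npy'); 
def enh(im,lo,hi): return np.clip((im.astype(float)-lo)*255/(hi-lo),0,255).astype(np.uint8)
save(enh(im,50,105),'sz17b.png',(270,165,300,200),20)
```

```text
leg 0 [323. 313.] bow [211. 369.]
leg 8 [318. 264.] bow [205. 319.]
leg 20 [311. 188.] bow [196. 243.]
leg 30 [304. 124.] bow [189. 179.]
mouth 0 [341. 258.]
mouth 0.2 [329. 264.]
mouth 0.4 [319. 273.]
mouth 0.69 [305. 287.]
axis -0.0115 [399. 362.] [395. 312.]
axis 0 [345. 307.] [341. 258.]
axis 0.01 [300. 260.] [295. 211.]
```

View pics/sz17b.png

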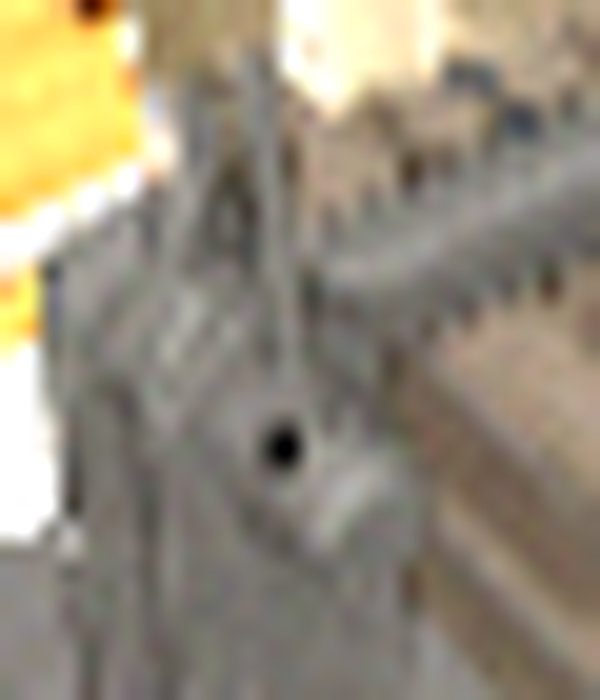

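Run:
```python
from h import *
t=np.mean([get_image('scene').astype(float) for _ in range(6)],0); np.save('sc18.npy',t)
c=t[140:205,262:312]
c=np.clip((c-40)*255/100,0,255).astype(np.uint8)
c=cv2.resize(c,None,fx=11,fy=11,interpolation=cv2.INTER_LANCZOS4)
lab=cv2.cvtColor(c,cv2.COLOR_RGB2LAB); lab[:,:,0]=cv2.createCLAHE(3,(4,4)).apply(lab[:,:,0]); c=cv2.cvtColor(lab,cv2.COLOR_LAB2BGR)
cv2.imwrite('pics/sc18.png',c[:600] if c.shape[0]>600 else c); print(c.shape)
w=np.mean([get_image('wrist').astype(float) for _ in range(3)],0); save(np.clip((w-60)*1.5,0,255).astype(np.uint8),'w18.png',(290,190,360,250),11)
```

```text
(715, 550, 3)
```

View pics/sc18.png

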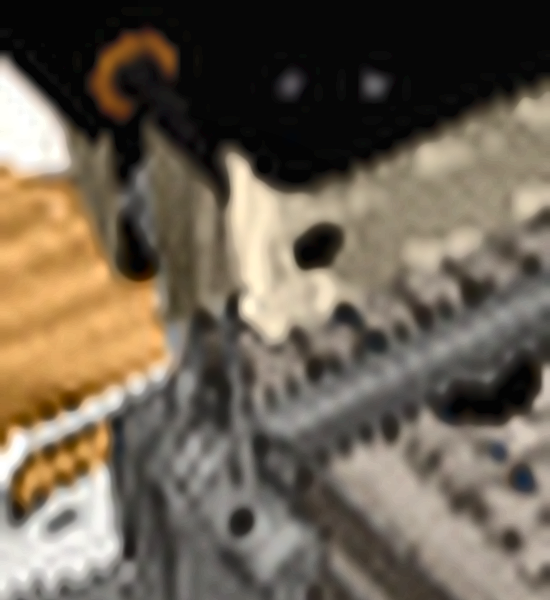

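View pics/w18.png

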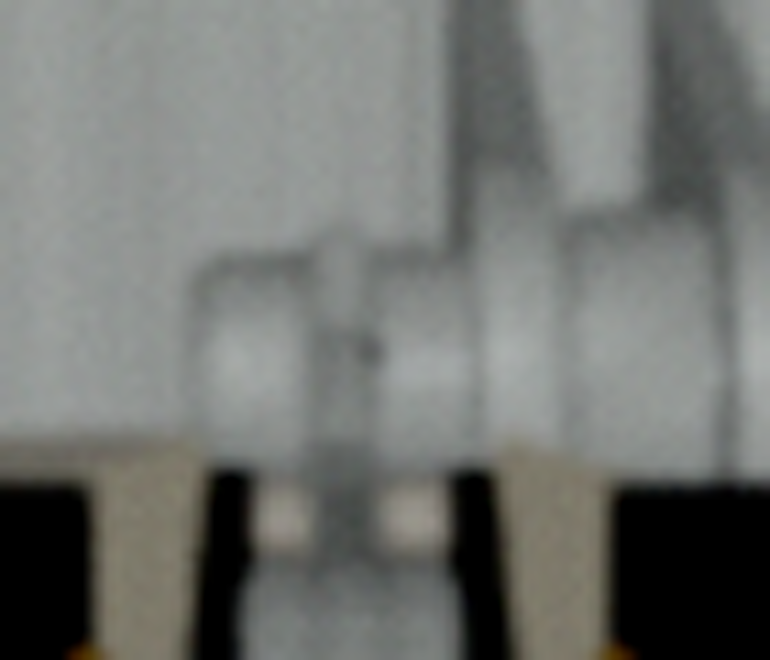

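```bash
python3 -m pendant '[[[0,0,1,0,0,0,1],[0,0,2,0,0,0,1],[0,0,2,0,0,0,1]]]'; python3 -m pendant '[[[0,0,1,0,0,0,1],[0,0,2,0,0,0,1],[0,0,2,0,0,0,1]]]'
python3 - <<'E'
from h import *
for i in range(3):
    s=arm.observe(); print(s['force'],s['ft_torque'],s['position']); get_image('scene')
E
python3 zs.py 19
```

```text
clock: 23.82
position: [0.4867, 0.1391, 0.3114]
ee_rot: [-0.16, 3.137, 0.0]
force: [0.2, -0.4, 0.4]
width: 0.104
clock: 24.2
position: [0.4867, 0.1391, 0.3093]
ee_rot: [-0.16, 3.137, 0.0]
force: [2.2, 0.9, -0.8]
width: 0.104
[ 2.22660037  0.85086908 -0.79673324] [ 0.22823283 -0.79475366  0.02422487] [0.48673166 0.13914982 0.30934659]
[ 1.35438371  1.19393586 -0.90666347] [ 0.22613639 -0.74689968 -0.05545561] [0.48671837 0.139153   0.30935692]
[ 3.08153997  0.5613187  -0.06376817] [ 0.23969254 -0.8170988   0.01056802] [0.48670534 0.13916323 0.30934101]
```

View pics/sz19.png

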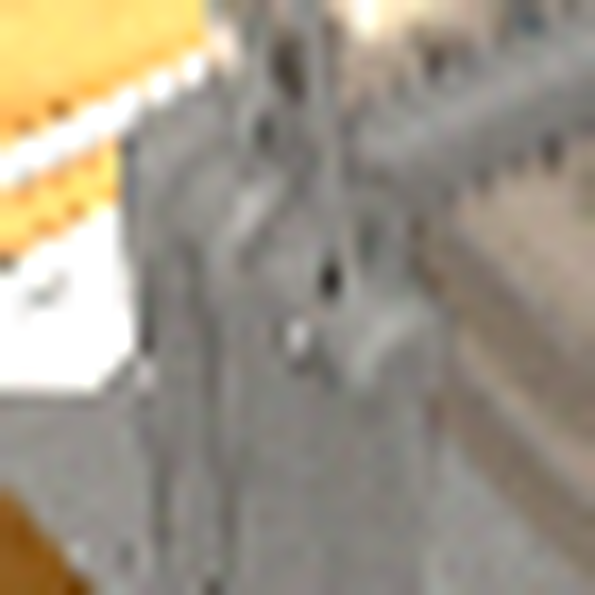

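```bash
python3 -m pendant '[[[-1,0,0,0,0,0,1],[-1,0,2,0,0,0,1],[-1,0,4,0,0,0,1],[-1,0,4,0,0,0,1]]]'; python3 -m pendant '[[[0,0,2,0,0,0,1],[0,0,4,0,0,0,1],[0,0,4,0,0,0,1]]]'
python3 - <<'E'
from h import *
s=arm.observe(); print(s['force'],s['ft_torque'])
E
python3 zs.py 20
```

```text
clock: 25.0
position: [0.4875, 0.1392, 0.3051]
ee_rot: [-0.16, 3.137, -0.0]
force: [2.1, -0.1, -1.6]
width: 0.108
clock: 25.38
position: [0.4875, 0.1392, 0.3012]
ee_rot: [-0.16, 3.137, -0.0]
force: [2.7, 0.3, -1.6]
width: 0.106
[ 2.71597489  0.29492745 -1.64629601] [ 0.2680436  -0.88648323 -0.00483002]
```

View pics/sz20.png

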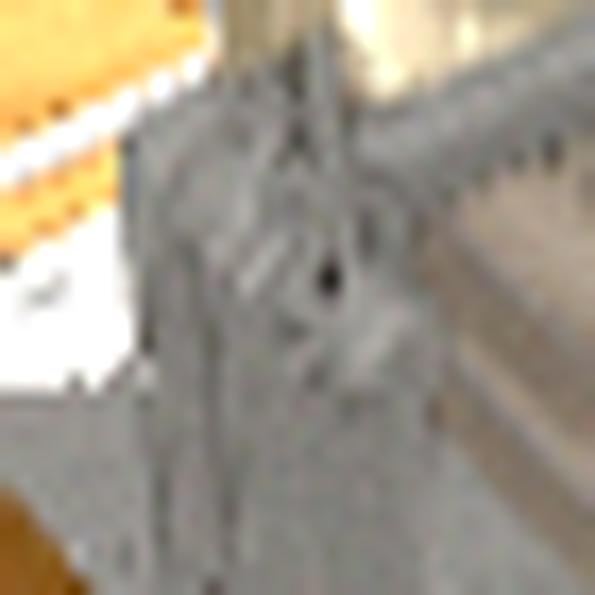

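```bash
python3 -m pendant '[[[-1,0,0,0,0,0,1],[-1,0,2,0,0,0,1],[-1,0,4,0,0,0,1],[-1,0,4,0,0,0,1]]]'; python3 -m pendant '[[[-0.5,0,1,0,0,0,1],[-0.5,0,3,0,0,0,1],[-0.5,0,3,0,0,0,1]]]'; python3 -m pendant '[[[0,0,1,0,0,0,1],[0,0,3,0,0,0,1],[0,0,3,0,0,0,1]]]'
python3 - <<'E'
from h import *
s=arm.observe(); print(s['force'],s['ft_torque'])
E
```

```text
clock: 26.02
position: [0.4883, 0.1393, 0.2971]
ee_rot: [0.16, -3.137, 0.0]
force: [0.3, -0.2, -1.3]
width: 0.103
clock: 26.4
position: [0.4888, 0.1393, 0.2941]
ee_rot: [0.16, -3.137, 0.0]
force: [-0.5, -0.1, -1.4]
width: 0.106
clock: 26.78
position: [0.4889, 0.1393, 0.2912]
ee_rot: [0.16, -3.137, 0.0]
force: [-0.6, -0.4, -0.9]
width: 0.105
[-0.62827468 -0.40639358 -0.87168668] [0.12074806 0.01812003 0.01959737]
```

```bash
python3 zs.py 21; for i in 1; do python3 -m pendant '[[[0,0,1,0,0,0,1],[0,0,2,0,0,0,1],[0,0,3,0,0,0,1],[0,0,3,0,0,0,1]]]'; done;  python3 -m pendant '[[[0,0,1,0,0,0,1],[0,0,2,0,0,0,1],[0,0,2,0,0,0,1]]]'
```

```text
clock: 27.42
position: [0.4889, 0.1394, 0.2883]
ee_rot: [-0.16, 3.137, -0.0]
force: [-1.2, -0.3, -1.4]
width: 0.105
clock: 27.8
position: [0.4889, 0.1394, 0.2864]
ee_rot: [-0.16, 3.137, -0.0]
force: [-1.0, 0.7, 2.0]
width: 0.104
```

View pics/sz21.png

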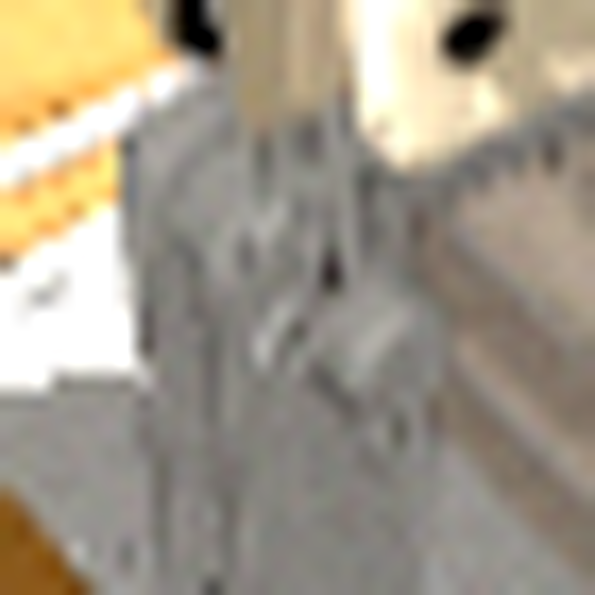

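```bash
python3 -m pendant '[[[0,0,1,0,0,0,1],[0,0,2,0,0,0,1],[0,0,2,0,0,0,1]]]'; python3 -m pendant '[[[0,0,1,0,0,0,1],[0,0,2,0,0,0,1],[0,0,2,0,0,0,1]]]'; python3 -m pendant '[[[0,0,1,0,0,0,1],[0,0,2,0,0,0,1],[0,0,2,0,0,0,1]]]'
```

```text
clock: 28.18
position: [0.4888, 0.1394, 0.2841]
ee_rot: [0.16, -3.137, 0.0]
force: [-2.2, 0.2, 1.0]
width: 0.106
clock: 28.55
position: [0.4888, 0.1393, 0.2821]
ee_rot: [0.16, -3.137, 0.0]
force: [-3.1, 0.1, -1.6]
width: 0.107
clock: 28.92
position: [0.4889, 0.1393, 0.2801]
ee_rot: [0.16, -3.137, 0.0]
force: [-3.3, 0.1, -2.3]
width: 0.109
```

```bash
python3 -m pendant '[[[0,0,1,0,0,0,1],[0,0,2,0,0,0,1],[0,0,2,0,0,0,1]]]'; python3 -m pendant '[[[0,0,1,0,0,0,1],[0,0,2,0,0,0,1],[0,0,2,0,0,0,1]]]'; python3 -m pendant '[[[0,0,1,0,0,0,1],[0,0,2,0,0,0,1],[0,0,2,0,0,0,1]]]'
python3 look.py 22; python3 zs.py 22
```

```text
clock: 29.3
position: [0.4889, 0.1393, 0.2781]
ee_rot: [0.16, -3.137, 0.0]
force: [-2.7, 0.3, -3.6]
width: 0.113
clock: 29.68
position: [0.489, 0.1394, 0.2763]
ee_rot: [-0.16, 3.137, -0.0]
force: [-2.2, -0.1, -2.9]
width: 0.106
clock: 30.05
position: [0.4893, 0.1395, 0.2745]
ee_rot: [-0.16, 3.136, 0.0]
force: [-0.3, -0.6, -0.9]
width: 0.108
t 30.05 pos [489.3 139.5 274.5] R [[-0.995, -0.102, 0.001], [-0.102, 0.995, 0.0], [-0.001, 0.0, -1.0]] F [-0.3 -0.6 -0.9] w 0.108
tip [494.4 140.   31.6] w [320. 305.] t [194. 210.] s [715. 465.]
mouth [489.3 139.1  76.2] w [314. 460.] t [183. 224.] s [679. 319.]
```

View pics/sz22.png

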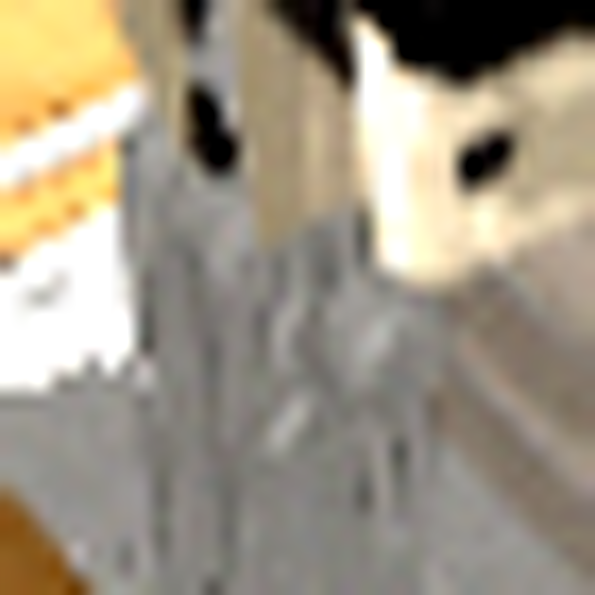

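View pics/w22.png

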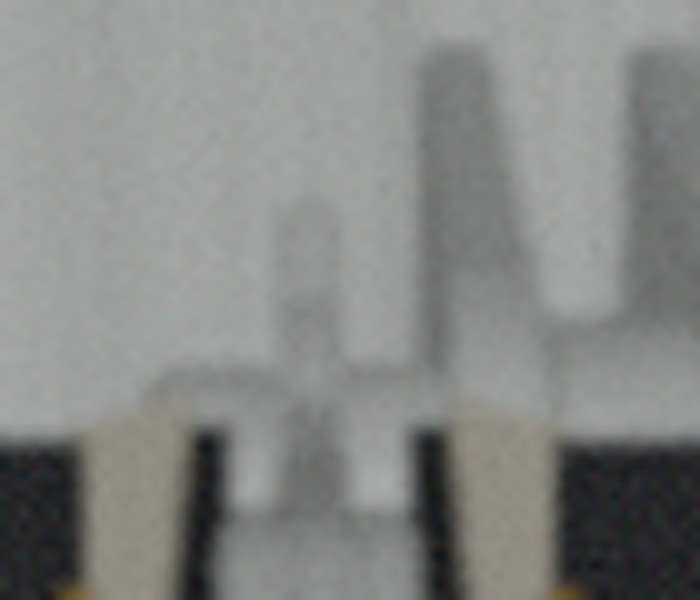

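```bash
python3 -m pendant '[[[0,0,1,0,0,0,1],[0,0,2,0,0,0,1],[0,0,2,0,0,0,1]]]'; python3 -m pendant '[[[0,0,0.7,0,0,0,1],[0,0,0.7,0,0,0,1],[0,0,0.7,0,0,0,1]]]'
python3 - <<'E'
from h import *
s=arm.observe(); print(s['force'],s['ft_torque'])
E
python3 zs.py 23
```

```text
clock: 30.72
position: [0.4889, 0.1394, 0.2723]
ee_rot: [-0.16, 3.137, -0.0]
force: [-0.9, 0.2, 0.1]
width: 0.101
clock: 31.1
position: [0.4889, 0.1394, 0.2717]
ee_rot: [-0.16, 3.137, -0.0]
force: [-2.7, -0.7, 3.3]
width: 0.107
[-2.68579952 -0.73780881  3.31817394] [ 0.12413084  0.29056021 -0.03027744]
```

View pics/sz23.png

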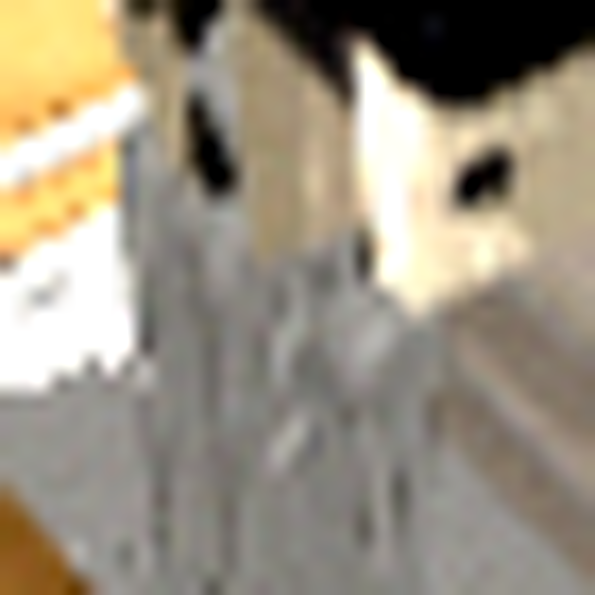

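```bash
python3 -m pendant '[[[0,0,0,0,0,0,0.7],[0,0,0,0,0,0,0.4],[0,0,0,0,0,0,0.2],[0,0,0,0,0,0,0.2],[0,0,0,0,0,0,0.2]]]'
python3 -m pendant '[[[0,0,-10,0,0,0,0.2],[0,0,-30,0,0,0,0.2],[0,0,-60,0,0,0,0.2],[0,0,-100,0,0,0,0.2],[0,0,-100,0,0,0,0.2]]]'
python3 - <<'E'
from h import *
st()
w=get_image('wrist'); save(w,'w24.png',(250,150,410,290),5)
t=get_image('scene'); save(np.clip(t.astype(float)*1.8,0,255).astype(np.uint8),'s24.png',(250,140,330,220),9)
print(wproj(H+[0.00,0,.043]), proj('scene',H+[0,0,.043]))
E
```

```text
clock: 31.88
position: [0.489, 0.1394, 0.2717]
ee_rot: [-0.16, 3.137, -0.0]
force: [0.7, 0.4, -0.8]
width: 0.4
clock: 32.5
position: [0.4897, 0.1401, 0.3752]
ee_rot: [-0.16, 3.131, 0.002]
force: [0.6, -0.1, 0.4]
width: 0.402
t 32.5 pos [489.7 140.1 375.2] R [[-0.995, -0.102, 0.006], [-0.102, 0.995, 0.002], [-0.006, 0.001, -1.0]] F [ 0.6 -0.1  0.4] w 0.402
[321.30332491 213.81575357] [283.3307064  171.43723921]
```

View pics/w24.png

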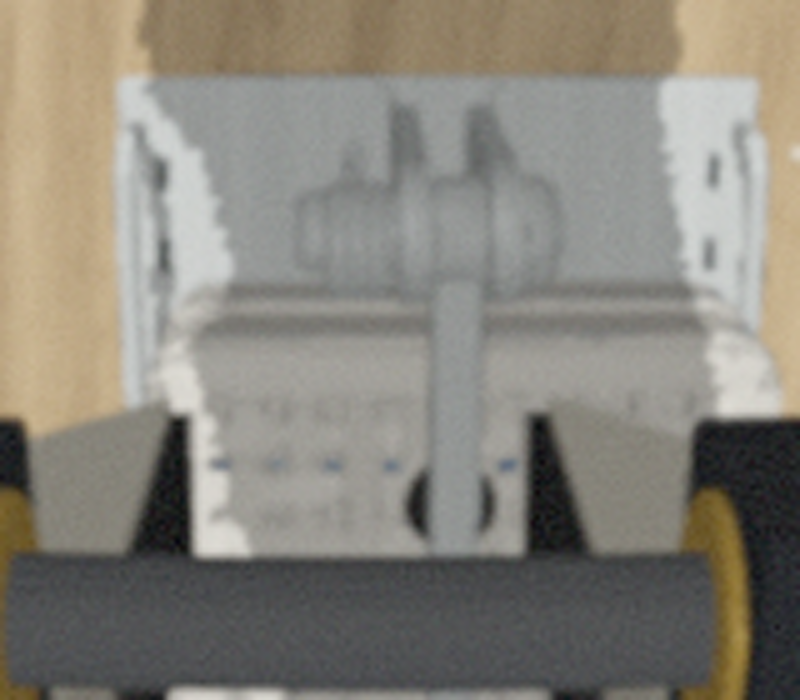

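View pics/s24.png

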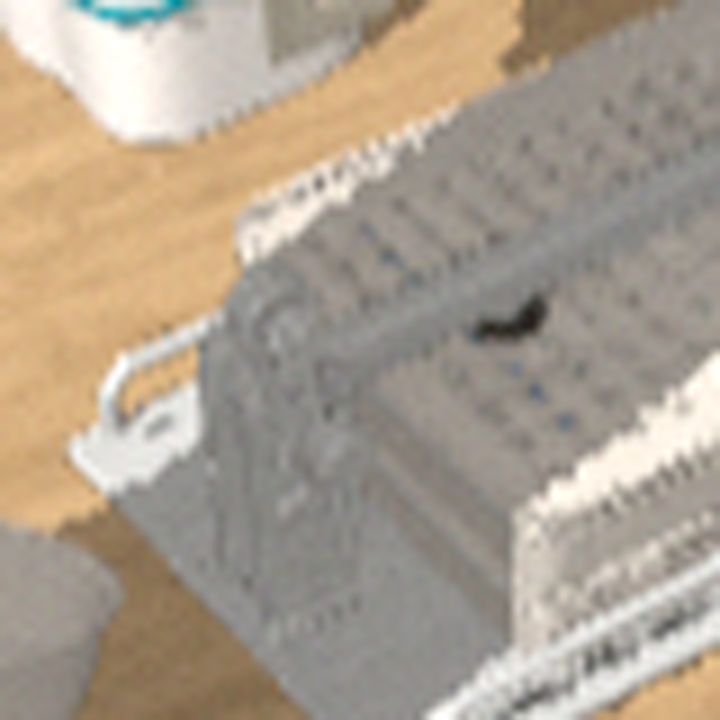

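```bash
python3 -m pendant '[[[40,0,-20,0,0,0,0.2],[80,0,-20,0,0,0,0.2],[110,0,-10,0,0,0,0.2],[110,-40,0,0,0,0,0.2],[110,-90,0,0,0,0,0.2],[110,-110,0,0,0,0,0.2],[110,-110,0,0,0,0,0.2]]]'
python3 - <<'E'
from h import *
st()
H2=np.array([.4955,.1388,.07])
def tri(n,P): print(n,'w',np.round((wproj(P)-[250,30]+.5)*5,0),'t',np.round((proj('top',P)-[260,190]+.5)*12),'s',np.round((proj('scene',P)-[262,150]+.5)*13))
for dz in (-.005,0,.005): tri(dz,H2-ex*.005+ez*(.043+dz))
tri('top of coil',H2-ex*.005+ez*.053)
w=get_image('wrist'); np.save('w25.npy',w); save(w,'w25.png')
e=lambda a:np.clip((a-40)*2.2,0,255).astype(np.uint8)
t=np.mean([get_image('top').astype(float) for _ in range(3)],0); save(e(t),'t25.png',(260,190,310,230),12)
t=np.mean([get_image('scene').astype(float) for _ in range(4)],0); save(e(t),'s25.png',(262,150,306,196),13)
E
```

```text
clock: 33.48
position: [0.3903, 0.0174, 0.3709]
ee_rot: [0.155, -3.136, 0.001]
force: [0.7, 0.8, 0.7]
width: 0.401
t 33.48 pos [390.3  17.4 370.9] R [[-0.995, -0.098, -0.002], [-0.098, 0.995, -0.0], [0.002, -0.0, -1.0]] F [0.7 0.8 0.7] w 0.401
-0.005 w [ 914. 1420.] t [355. 251.] s [267. 324.]
0 w [ 921. 1434.] t [353. 249.] s [264. 299.]
0.005 w [ 929. 1449.] t [350. 248.] s [262. 274.]
top of coil w [ 937. 1464.] t [348. 246.] s [259. 248.]
```

View pics/w25.png

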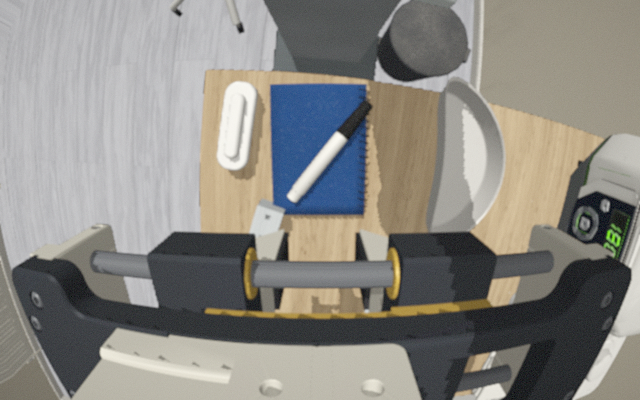

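View pics/t25.png

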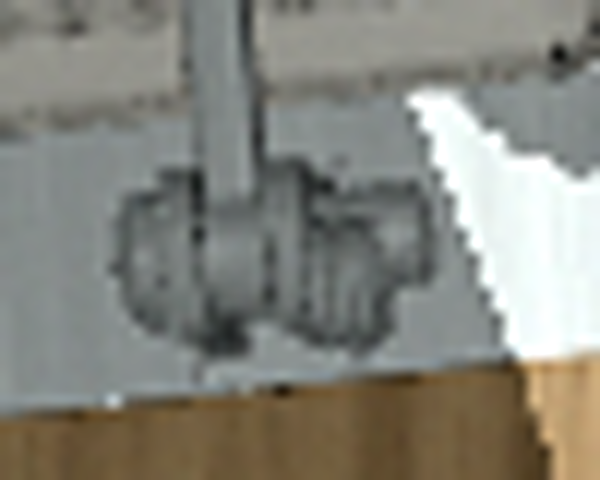

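View pics/s25.png

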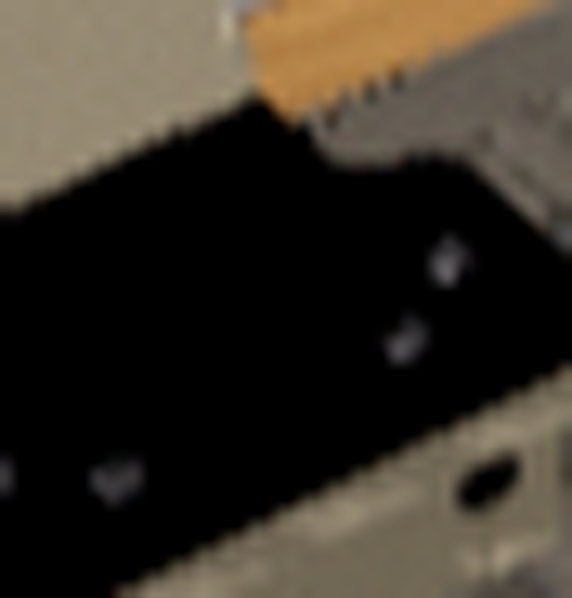

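```bash
python3 -m pendant '[[[0,-50,-20,0,0,0,0.2],[0,-100,-40,0,0,0,0.2],[0,-150,-60,0,0,0,0.2],[0,-200,-60,0,0,0,0.2],[0,-250,-60,0,0,0,0.2],[0,-300,-60,0,0,0,0.2],[0,-330,-60,0,0,0,0.2],[0,-330,-60,0,0,0,0.2]]]'
python3 - <<'E'
from h import *
st()
e=lambda a:np.clip((a-40)*2.2,0,255).astype(np.uint8)
t=np.mean([get_image('scene').astype(float) for _ in range(4)],0); np.save('s26.npy',t); save(e(t),'s26.png',(262,150,306,200),12)
H2=np.array([.4955,.1388,.07]); f=lambda P:np.round((proj('scene',P)-[262,150]+.5)*12)
print('pin hole top',f(H2+ez*.008),'pin end',f(H2-ey*.0115))
for ln in (0,.12):
  for dz in (-.005,0,.005):
    u_=up(ln); x_=-(np.cos(ln)*ex+np.sin(ln)*ez); o=H2+u_*dz
    print(ln,dz,'coil',f(o+u_*.043+x_*.005),'bowtip',f(o-u_*.015+x_*.0155),'legtip',f(o-u_*.041),'throat',f(o-u_*.009+x_*.01))
E
```

```text
clock: 34.88
position: [0.424, -0.3116, 0.4312]
ee_rot: [0.155, -3.137, 0.0]
force: [0.2, 0.5, 0.2]
width: 0.402
t 34.88 pos [ 424.  -311.6  431.2] R [[-0.995, -0.098, -0.0], [-0.098, 0.995, -0.0], [0.0, -0.0, -1.0]] F [0.2 0.5 0.2] w 0.402
pin hole top [285. 423.] pin end [326. 496.]
0 -0.005 coil [246. 299.] bowtip [218. 582.] legtip [306. 651.] throat [244. 543.]
0 0 coil [244. 276.] bowtip [216. 561.] legtip [304. 631.] throat [241. 522.]
0 0.005 coil [242. 253.] bowtip [214. 540.] legtip [302. 611.] throat [239. 500.]
0.12 -0.005 coil [223. 315.] bowtip [232. 583.] legtip [333. 636.] throat [253. 543.]
0.12 0 coil [217. 293.] bowtip [227. 564.] legtip [328. 618.] throat [248. 524.]
0.12 0.005 coil [212. 271.] bowtip [221. 544.] legtip [324. 599.] throat [243. 504.]
```

View pics/s26.png

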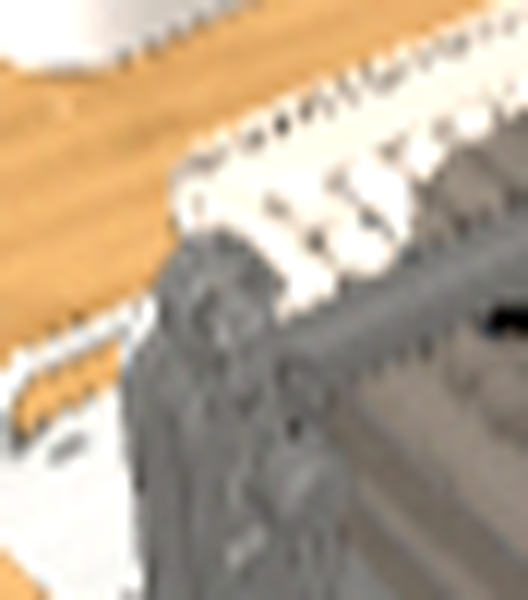

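Run:
```python
from h import *
print(to([.564,-.02,.25],toolR(yaw+np.pi)))
```

```text
(array([-168.5,  272. ,  181.9]), array([0.0005, 0.0003, 0.0043]))
```

```bash
python3 -m pendant '[[[-35,50,0,0,0,0,0.2],[-70,100,0,0,0,0,0.2],[-105,150,20,0,0,0,0.2],[-140,200,60,0,0,0,0.2],[-165,245,100,0,0,0,0.2],[-168,265,140,0,0,0,0.2],[-168.5,272,170,0,0,0,0.2],[-168.5,272,182,0,0,0,0.2],[-168.5,272,182,0,0,0,0.2]]]'
python3 - <<'E'
from h import *
st()
w=np.mean([get_image('wrist').astype(float) for _ in range(3)],0); np.save('w27.npy',w); save(w.astype(np.uint8),'w27.png')
H2=np.array([.4955,.1388,.07]); print(wproj(H2),wproj(H2+ez*.043))
a,b=wproj(H2).astype(int); x0=min(max(a-50,0),540)
save(w.astype(np.uint8),'w27z.png',(x0,b-50,x0+100,b+50),6); print(x0,b-50)
E
```

```text
clock: 36.2
position: [0.5641, -0.022, 0.2498]
ee_rot: [0.16, -3.137, 0.001]
force: [-0.0, 0.2, 0.1]
width: 0.403
t 36.2 pos [564.1 -22.  249.8] R [[-0.995, -0.102, -0.0], [-0.102, 0.995, -0.0], [0.0, -0.0, -1.0]] F [-0.   0.2  0.1] w 0.403
[571.05753979 163.2431657 ] [617.05811073 176.54477109]
521 113
```

View pics/w27.png

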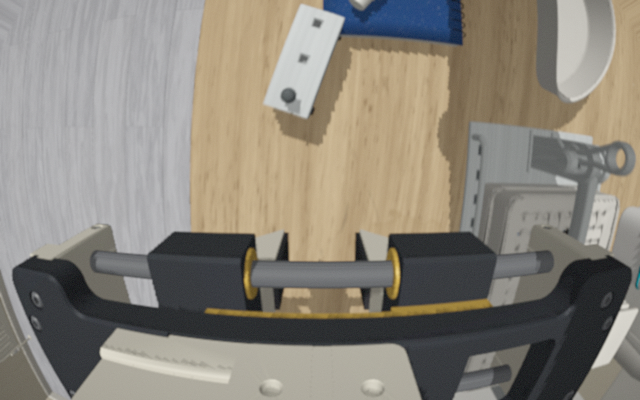

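View pics/w27z.png

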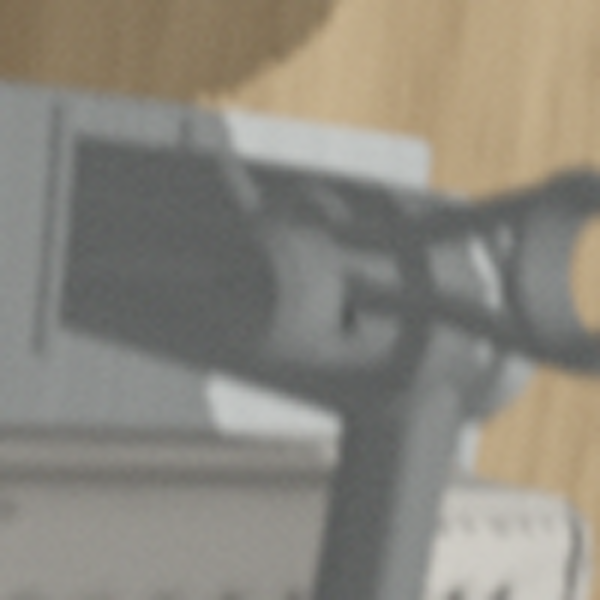

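Run:
```python
from h import *
H2=np.array([.4955,.1388,.07]); f=lambda P:np.round((wproj(P)-[521,113]+.5)*6)
w=np.load('w27.npy').astype(np.uint8); save(w,'w27y.png',(540,120,640,195),8)
print('pin top',f(H2+ez*.008),'end',f(H2-ey*.0115))
for ln in (0,.12,.2):
  for dz in (-.005,0,.005):
    u_=up(ln); x_=-(np.cos(ln)*ex+np.sin(ln)*ez); o=H2+u_*dz
    print(ln,dz,'coil',f(o+u_*.043+x_*.005),'bowtip',f(o-u_*.015+x_*.0155),'throat',f(o-u_*.009+x_*.01),'leg+20',f(o+u_*.02),'legtip',f(o-u_*.041))
```

```text
pin top [350. 317.] end [237. 299.]
0 -0.005 coil [551. 323.] bowtip [208. 149.] throat [236. 201.] leg+20 [392. 329.] legtip [ 75. 246.]
0 0 coil [587. 332.] bowtip [234. 153.] throat [262. 206.] leg+20 [423. 338.] legtip [ 97. 251.]
0 0.005 coil [624. 343.] bowtip [261. 158.] throat [290. 212.] leg+20 [456. 347.] legtip [119. 257.]
0.12 -0.005 coil [550. 275.] bowtip [198. 168.] throat [228. 214.] leg+20 [394. 312.] legtip [ 72. 287.]
0.12 0 coil [587. 277.] bowtip [224. 168.] throat [255. 215.] leg+20 [425. 315.] legtip [ 94. 289.]
0.12 0.005 coil [624. 280.] bowtip [251. 167.] throat [283. 215.] leg+20 [458. 318.] legtip [117. 290.]
0.2 -0.005 coil [547. 243.] bowtip [192. 182.] throat [224. 224.] leg+20 [394. 301.] legtip [ 72. 315.]
0.2 0 coil [584. 241.] bowtip [217. 178.] throat [251. 221.] leg+20 [426. 300.] legtip [ 94. 314.]
0.2 0.005 coil [621. 239.] bowtip [244. 175.] throat [279. 218.] leg+20 [459. 298.] legtip [117. 313.]
```

View pics/w27y.png

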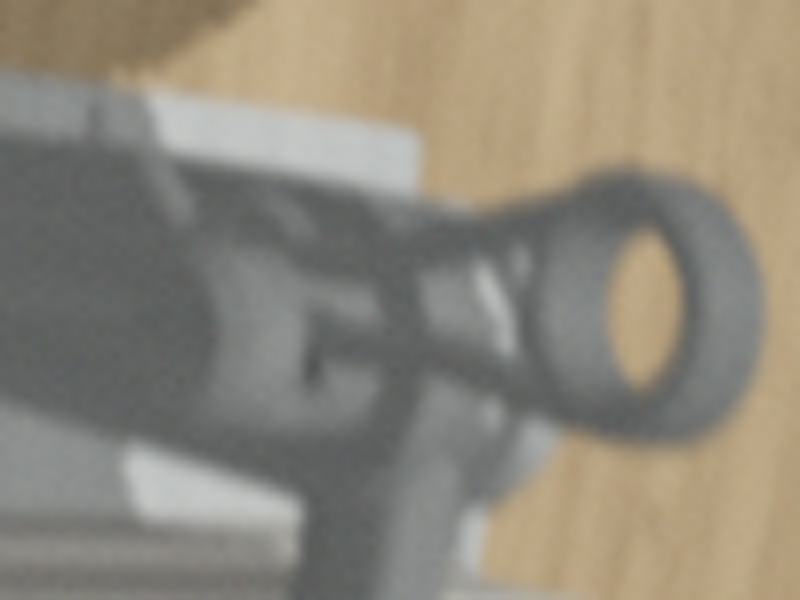

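Run:
```python
from h import *
st(); print(arm.sign_off())
```

```text
t 36.35 pos [564.8 -22.4 251.2] R [[-0.995, -0.101, 0.003], [-0.101, 0.995, -0.0], [-0.003, -0.001, -1.0]] F [ 0.3 -0.2  0.1] w 0.399
the job is handed in; nothing more can be done
None
```

I locked the bar and handed the job in at 36.4 s of the 64 s allowed. `sign_off` gave no verdict.

- **Pin:** I pushed it in until it hit a firm stop at about 10 N. The pictures afterwards show the head against the cheek and the cross hole clear of the other cheek.
- **Cotter:** I sank the leg's tip in the leaning mouth with the tool tilted 0.4 rad and turned it upright, which drew the pin round. I then pressed it down in small steps, with the wrist force never more than about 4 N. The force pulled the cotter inward after the throat, then came back to zero and began to resist, which is what a snapped-over bow should do.

**Last checks:**
- The final wrist picture shows the leg in the hole and the bow closed round the pin's -x side.
- The cotter stands alone, leaning about 7° towards the robot; the limit is 20°. Two scene pictures about 2 s apart showed no movement.
- The views disagree on seat height. The wrist view puts the cotter about 2 mm high, up to 4 mm going by the bow's tip, and one scene reading puts it about 3.5 mm low. All are within the 5 mm limit, but my measuring error is of the same size.
- The pin's travel and the bow's opening were judged from pictures and forces, not measured.
- The first approach, tilted 0.65 rad, ran against joint limits, so I backed off, turned the tool half round and used less tilt.

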